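# Dry-fit a printed sensor box: battery, bridge, board, cover

### The job

Dry-fit the printed sensor box on its screwed-down base, from the inside out: lay the battery holder between the small inner ribs in the middle of the base, stand the bridge over it inside the outer ribs, set the circuit board on its four feet centrally on top of the bridge, and last lower the cover over everything until it sits fully down and square on the base. All four parts lie lengthways with the base, upright as they now stand, either end first. Set each part down without dropping it, let go of it, and leave the screwdriver, cup and jar where they are.

Things in the scene. Friction and masses are not known exactly. Their poses are not given: they have to be found in the camera images.
- base_floor (a point): fixed blue base plate 126 x 72 mm on a plywood board 160 (x) x 92 (y) mm. Point: centre of its flat face, 13 mm above the bench; x lengthways, z up. Centred on it, corner ribs 5 mm high: inner ones bound 67 x 41 mm (battery holder), outer ones 99 x 46 mm inside (bridge), 105 x 52 mm outside (cover goes around). Middle 48 mm of the long sides is free of ribs: room for fingers.
- battery_mid (a point): loose black holder with two AA cells side by side, 58 (x) x 32 (y) x 16 mm high, 65 g. Point: its centre, 8 mm above its underside; x along the cells, z up. Grip across the 32 mm width. In place it lies 8 mm above base_floor.
- bridge_mid (a point): loose blue bridge, an upside-down U 89 (x) x 36 (y) mm, 45 g, on two end walls (81 mm clear between). Its flat deck, 30 mm above its underside, carries the board; a 3 mm high lip at each end of the deck (81 mm between lips). Grip across 36 mm by the side flanges, 18 to 30 mm above its underside. Point: centre, 15 mm above its underside; x lengthways, z up. In place it is 15 mm above base_floor.
- board_mid (a point): loose green circuit board 72 (x) x 32 (y) x 2 mm, 40 g, parts on top to 24 mm above its feet: four brass standoffs 10 mm long, 5 mm thick, 32 mm (x) and 12 mm (y) from the centre. Point: centre of the plate, 11 mm above the feet's ends; x lengthways, z up. Grip the plate's long edges, across 32 mm. In place it is 26 mm above bridge_mid.
- cover_mid (a point): loose blue box-shaped cover, open below, standing on its rim, 118 (x) x 64 (y) x 60 mm high, inside 113 x 60 x 57 mm, dark vent slots on top and ends, 80 g. Point: its centre, 30 mm above its rim; x lengthways, z up. Grip across the 64 mm width. In place it is 30 mm above base_floor.
- screwdriver: bystander: screwdriver with a yellow handle, 150 mm long, lying along its x on the bench; leave alone
- cup: bystander: lidded paper coffee cup, 84 mm across, 110 mm high; its origin is the centre of its underside; leave alone
- jar: bystander: small white screw jar with an orange lid, 60 mm across, 55 mm high; its origin is the centre of its underside; leave alone
Things that resemble listed ones, but are neither listed nor needed, are in the scene too. What is shaped like the part that bears cover_mid but yellow is not meant.

How it is judged:
On the way, in this order (a step that is already met when the one before it is completed fails the run):
1. the battery holder lies flat on the base floor between the inner ribs and is let go (horizontal distance between battery_mid and base_floor below 0.008 m and z of battery_mid in the frame of base_floor between 0.006 and 0.01 m and angle between battery_mid's own z axis and vertical below 0.07 rad and angle between the x axis of battery_mid and the x axis of base_floor, either way round below 0.2 rad and contact force between battery and the fingers below 0.1 N), for 0.2 s.
2. the bridge stands on the base floor over the battery holder, inside the outer ribs, and is let go (horizontal distance between bridge_mid and base_floor below 0.008 m and z of bridge_mid in the frame of base_floor between 0.013 and 0.017 m and angle between bridge_mid's own z axis and vertical below 0.07 rad and angle between the x axis of bridge_mid and the x axis of base_floor, either way round below 0.15 rad and contact force between bridge and the fingers below 0.1 N), for 0.2 s.
3. the circuit board stands with its four feet on the bridge and is let go (horizontal distance between board_mid and bridge_mid below 0.008 m and z of board_mid in the frame of bridge_mid between 0.024 and 0.028 m and angle between board_mid's own z axis and vertical below 0.07 rad and angle between the x axis of board_mid and the x axis of base_floor, either way round below 0.2 rad and contact force between board and the fingers below 0.1 N), for 0.2 s.
4. the cover sits fully down on the base over everything and is let go (horizontal distance between cover_mid and base_floor below 0.008 m and z of cover_mid in the frame of base_floor between 0.028 and 0.032 m and angle between cover_mid's own z axis and vertical below 0.07 rad and angle between the x axis of cover_mid and the x axis of base_floor, either way round below 0.1 rad and contact force between cover and the fingers below 0.1 N), for 0.2 s.
At the end, for the whole second after the job is handed in: all four parts at rest and let go: battery holder, bridge and cover within 8 mm of the base centre seen from above, board within 8 mm of the bridge centre; heights within 2 mm; tilt under 4 deg; lengthways with the base within 11 deg (battery, board), 8.5 (bridge), 5.5 (cover) (horizontal distance between each of battery_mid, bridge_mid, cover_mid and base_floor below 0.008 m and z of battery_mid in the frame of base_floor between 0.006 and 0.01 m and angle between each of battery_mid, bridge_mid, board_mid, cover_mid's own z axis and vertical below 0.07 rad and angle between the x axis of each of battery_mid, board_mid and the x axis of base_floor, either way round below 0.2 rad and z of bridge_mid in the frame of base_floor between 0.013 and 0.017 m and angle between the x axis of bridge_mid and the x axis of base_floor, either way round below 0.15 rad and horizontal distance between board_mid and bridge_mid below 0.008 m and z of board_mid in the frame of bridge_mid between 0.024 and 0.028 m and z of cover_mid in the frame of base_floor between 0.028 and 0.032 m and angle between the x axis of cover_mid and the x axis of base_floor, either way round below 0.1 rad and linear speed of each of battery, bridge, board, cover below 0.02 m/s and angular speed of each of battery, bridge, board, cover below 0.2 rad/s); the robot touches nothing.
It fails at once if a part of the box is dropped: it moves faster than 0.6 m/s while the fingers do not touch it ((contact force between battery and the fingers below 0.02 N and linear speed of battery above 0.6 m/s) or (contact force between bridge and the fingers below 0.02 N and linear speed of bridge above 0.6 m/s) or (contact force between board and the fingers below 0.02 N and linear speed of board above 0.6 m/s) or (contact force between cover and the fingers below 0.02 N and linear speed of cover above 0.6 m/s)).
It fails at once if the screwdriver, the cup or the jar is moved by more than 30 mm (distance of any of screwdriver, cup, jar from where it was at the start of the episode above 0.03 m).
It also fails if it takes over 112 s, if anything falls off the work surface, if the arm or the gripper's body presses on something with over 40 N, if the wrist force passes 120 N, or if a joint passes its speed limit or range.

### The arm

A 6-joint arm with a two-finger parallel gripper is mounted at the origin on the work surface. World frame = base frame: x ahead of the robot, y to its left, z up, the work surface at z = 0. Lengths are in m, angles in rad, forces in N, time in s.
With the tool pointing down it reaches from about 0.35 to 0.85 m from the base axis. Payload 8.1 kg.
Tool frame: the origin (TCP) lies midway between the tips of the shut fingers; the grasp point (between the pads) lies 19 mm behind it; z points along the fingers, y is the direction in which the jaws open and shut (so a half turn about z gives the same grasp; the last joint's range is limited). The gripper opens to 93 mm and grips with 3 to 60 N. Pads are 15 mm wide; open, the fingers measure 128 mm over their backs; the gripper's body (75 mm by 188 mm) begins 65 mm behind the grasp point.
Start: joints at [1.247, 0.13, 1.488, -0, 1.523, -0.085], TCP at [0.142, 0.583, 0.179] pointing down, gripper open.
Joint ranges: [-2.96, 2.96], [-0.89, 2.26], [0.02, 2.5], [-1.34, 4.48], [0, 2.73], [-2.66, 2.66]. Speed limits (rad/s): [2.39, 2.39, 2.79, 3.14, 3.14, 3.14].

### API

Orientations are given as a rotation vector (axis times angle).
In Python, from plant import monitor, eyes, ticket gives the robot as it stands.
- The arm moves only by the tool send_rows, never from a script. Its argument "motion" is a list of rows, each a list of 2 entries, a list of its own where there are three numbers: the shift along the tool's x, y, z in m, then the turn about the tool's z in degrees. In form: [[[dx, dy, dz], twist], ...]. A call has 1 to 12 rows; each row is the pose to reach, as a shift and turn from the pose commanded when the call began, along the tool's axes at that moment; what a row does not reach only later rows make up. A row lasts 1/8 s, in which the tool goes at most 62.5 mm and 10.7 degrees, less where a joint would pass 70% of its speed; a pose out of reach is approached as far as the arm can. A call with a gripper value outside its range is refused whole. "jaw" is the finger opening in m, from 0 to 0.093, set as the call begins (left out, the last holds). The fingers move at their own pace and stop on an object; "squeeze" is the grip in N (left out, the last holds). Time passes only in rows, so rows that repeat a pose let the fingers close. It gives the time, the measured TCP pose, the force and the opening at its end, in the units of the state.
- monitor.read_state(): the state, without advancing time (a new reading comes with each control period).
- eyes.read_camera(name): name is "scene" or "top" or "wrist"; returns the picture (480x640x3 uint8, red, green, blue); there is no depth.
- eyes.camera_model(name): a dict with "mtx" (3x3 intrinsics, pixels), "cam_to_world" (4x4, takes a point from camera to world coordinates); the wrist camera has in their place "mount" (4x4, takes a point from camera to tool coordinates, whose origin is the TCP and whose axes are the flange's). Camera axes: x right, y down, z forward; pixel columns grow to the right and rows downward; lengths in m; the calibration is good to about 2 mm. The wrist camera is an equidistant fisheye: a pixel r from the principal point sees the ray r / f radians off the axis. A picture is of the moment at which its call begins: read the wrist's pose just before it. camera_model takes no time and is no camera call.
- ticket.close_job(): hands the job in, once; it reports no verdict.
The state is a dict: "t": time; "q": joint angles; "dq": joint speeds; "joint_torque": joint torques, N m; "tool_pos": TCP position; "orientation": TCP orientation; "force": force on the tool from outside, world axes, zero at the start; "wrist_torque": the same for the moment, N m; "opening": finger opening in m.
Only numpy, scipy, OpenCV 4.12 (cv2) and the standard library are available. Lean on these libraries where they do the work, as an engineer would, in place of code of your own. Each camera call takes 0.05 s, during which the arm holds its last target.

## Working session

There is one attempt and no reset: what is moved stays moved. The work goes in short steps, Python scripts to look and compute and a tool call to move; the robot and the scene stay as the last step left them, time stands still between calls to the robot, and variables do not carry over. Pictures are saved under pics/ and viewed, and the job is handed in when it is done.

Besides the shell and the picture viewer there is one more tool, called after "Call:" as name(argument=value, ...) on one line, values as JSON. send_rows: Moves the arm, as the interface text tells. Its arguments: {"type":"object","properties":{"motion":{"type":"array","items":{"type":"array"}},"jaw":{"type":"number"},"squeeze":{"type":"number"}},"required":["motion"]}

```bash
ls; mkdir -p pics
python3 - <<'E'
from plant import monitor, eyes
import cv2, numpy as np
print(monitor.read_state())
for n in ("scene","top","wrist"):
    m=eyes.camera_model(n); print(n,m)
    cv2.imwrite(f"pics/a_{n}.png",eyes.read_camera(n)[:,:,::-1])
E
```

```text
pics
{'t': 0.0, 'q': array([ 1.24658887e+00,  1.31139769e-01,  1.48928121e+00, -1.15301507e-05,
        1.52297471e+00, -8.53698510e-02]), 'dq': array([-8.26231040e-05,  4.86679134e-04, -9.55558634e-04,  1.91371250e-03,
       -6.30226348e-04, -1.46337447e-03]), 'joint_torque': array([-1.19503916e-06, -5.59856236e+01, -4.91752946e+01,  7.66746537e-02,
        3.58322065e-02, -4.29860393e-05]), 'tool_pos': array([0.14170694, 0.58237404, 0.17799922]), 'orientation': array([-3.74230818e-01, -3.11886440e+00,  2.77638381e-03]), 'force': array([-0.06728717, -0.16822448,  0.22493778]), 'wrist_torque': array([-0.00225177,  0.01022306, -0.01722741]), 'opening': 0.09293155312778902}
scene {'mtx': array([[583.53665037,   0.        , 317.78989526],
       [  0.        , 583.53665037, 239.04437764],
       [  0.        ,   0.        ,   1.        ]]), 'cam_to_world': array([[ 0.39212431,  0.69103144, -0.60721831,  1.40813531],
       [ 0.91989723, -0.29832635,  0.25453971, -0.26692916],
       [-0.00525428, -0.65838965, -0.75265892,  1.13498272],
       [ 0.        ,  0.        ,  0.        ,  1.
[... 261 characters left out ...]
   [-0.99970837,  0.01860689,  0.01539345,  0.08465679],
       [-0.01679316, -0.0775723 , -0.99684529,  1.24589189],
       [ 0.        ,  0.        ,  0.        ,  1.        ]])}
wrist {'mtx': array([[371.64829954,   0.        , 323.84554448],
       [  0.        , 371.64829954, 240.65998573],
       [  0.        ,   0.        ,   1.        ]]), 'mount': array([[ 1.34914366e-04, -9.57862491e-01, -2.87227141e-01,
         8.07391688e-02],
       [ 9.99999921e-01,  2.36540598e-04, -3.19116816e-04,
        -2.39344887e-05],
       [ 3.73610908e-04, -2.87227075e-01,  9.57862447e-01,
        -2.05488469e-01],
       [ 0.00000000e+00,  0.00000000e+00,  0.00000000e+00,
         1.00000000e+00]])}
```

View pics/a_scene.png

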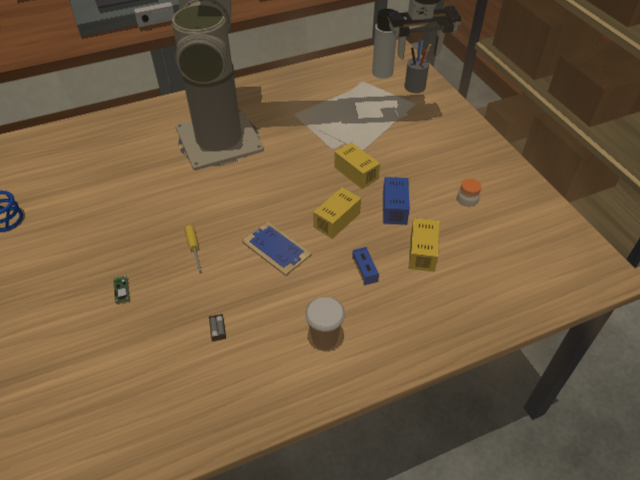

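View pics/a_top.png

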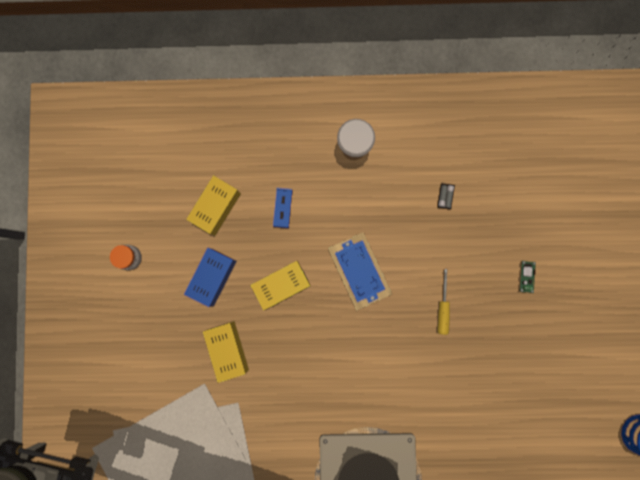

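View pics/a_wrist.png

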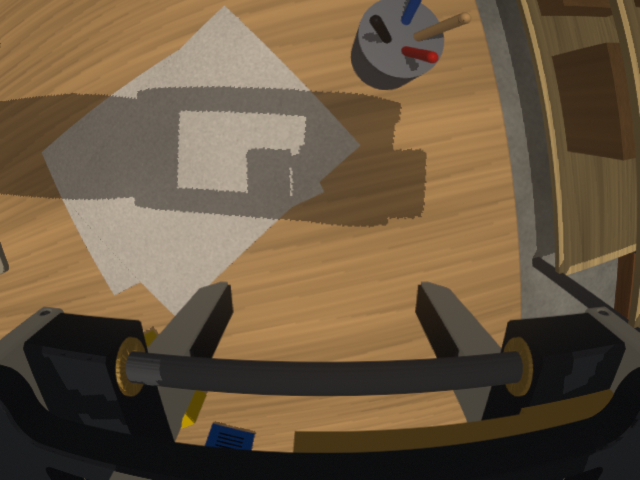

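The top view shows the blue base plate at (360,271), cover (210,277), bridge (283,208), battery (446,196) and board (527,277). There are three yellow decoys, and the cup is at (356,140), the jar at (123,257) and the screwdriver at (444,300). The wrist view mostly shows paper.

```bash
cat > h.py <<'E'
import numpy as np, cv2
from scipy.spatial.transform import Rotation as R
from plant import monitor, eyes
def rays(name, px, state=None):
    """px Nx2 -> origin(3), dirs Nx3 in world"""
    m=eyes.camera_model(name); K=m['mtx']; px=np.atleast_2d(px).astype(float)
    u=(px[:,0]-K[0,2])/K[0,0]; v=(px[:,1]-K[1,2])/K[1,1]
    if name!='wrist':
        T=m['cam_to_world']; d=np.c_[u,v,np.ones(len(u))]
    else:
        r=np.hypot(u,v)+1e-12; d=np.c_[np.sin(r)*u/r,np.sin(r)*v/r,np.cos(r)]
        W=np.eye(4); W[:3,:3]=R.from_rotvec(state['orientation']).as_matrix(); W[:3,3]=state['tool_pos']
        T=W@m['mount']
    d=d@T[:3,:3].T
    return T[:3,3], d/np.linalg.norm(d,axis=1)[:,None]
def plane(name,px,z,state=None):
    o,d=rays(name,px,state); t=(z-o[2])/d[:,2]; return o+d*t[:,None]
def tri(o1,d1,o2,d2):
    A=np.zeros((3,3)); b=np.zeros(3)
    for o,d in((o1,d1),(o2,d2)):
        P=np.eye(3)-np.outer(d,d); A+=P; b+=P@o
    x=np.linalg.solve(A,b); e=[np.linalg.norm(np.cross(x-o,d)) for o,d in((o1,d1),(o2,d2))]
    return x,sum(e)
def proj(name,X,state=None):
    m=eyes.camera_model(name);K=m['mtx']
    if name=='wrist':
        W=np.eye(4); W[:3,:3]=R.from_rotvec(state['orientation']).as_matrix(); W[:3,3]=state['tool_pos']
        T=W@m['mount']
    else: T=m['cam_to_world']
    c=(np.atleast_2d(X)-T[:3,3])@T[:3,:3]
    if name!='wrist': return np.c_[K[0,0]*c[:,0]/c[:,2]+K[0,2],K[1,1]*c[:,1]/c[:,2]+K[1,2]]
    th=np.arctan2(np.hypot(c[:,0],c[:,1]),c[:,2]); s=th/np.hypot(c[:,0],c[:,1])
    return np.c_[K[0,0]*c[:,0]*s+K[0,2],K[1,1]*c[:,1]*s+K[1,2]]
E
python3 - <<'E'
from h import *
for n,rois in (("top",dict(cover=(170,235,80,80),bridge=(255,175,60,60),base=(320,225,80,90),batt=(420,165,60,60),board=(500,245,60,60))),
  ("scene",dict(cover=(370,160,60,80),bridge=(335,235,60,60),base=(235,215,80,64),batt=(195,300,50,50),board=(100,265,50,50)))):
    im=cv2.imread(f"pics/a_{n}.png")
    tiles=[]
    for k,(x,y,w,h) in rois.items():
        c=cv2.resize(im[y:y+h,x:x+w],(260,260*1),interpolation=cv2.INTER_CUBIC); tiles.append(c)
    tiles.append(np.zeros_like(c))
    cv2.imwrite(f"pics/b_{n}.png",np.vstack([np.hstack(tiles[:3]),np.hstack(tiles[3:])]))
E
```

```text
(no output)
```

View pics/b_top.png

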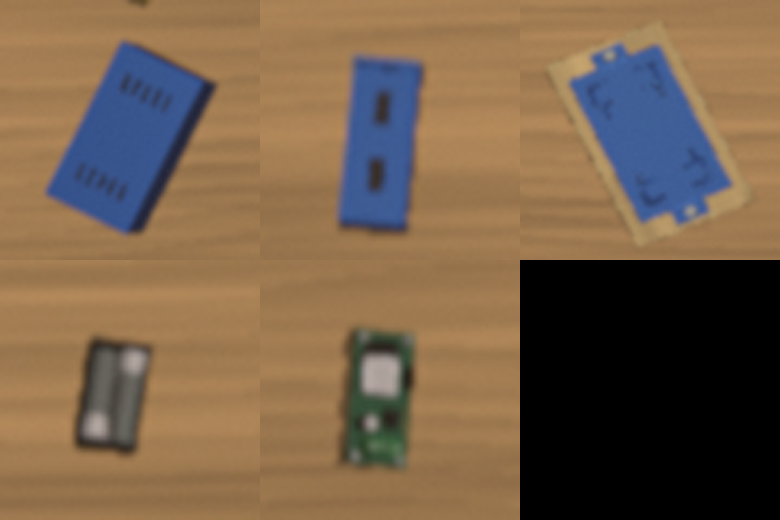

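View pics/b_scene.png

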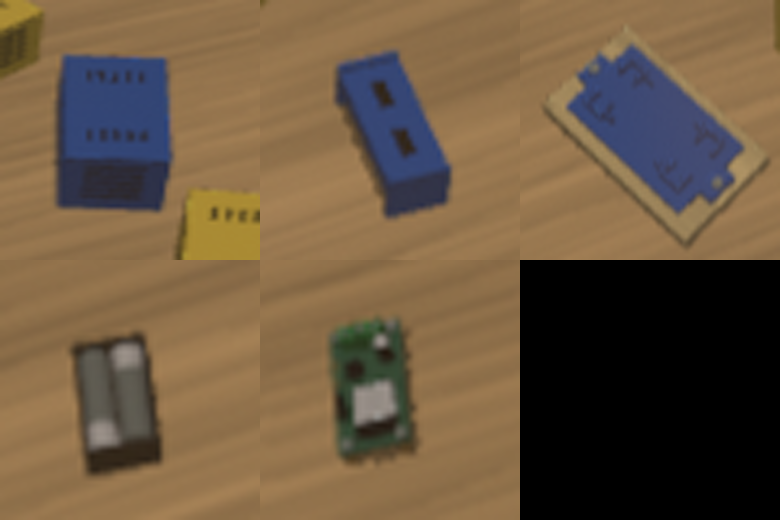

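The crops show all five items clearly, upright, and the base with its tabs on plywood. Next I get coarse poses from the top view, with a height check against the scene view.

```bash
cat >> h.py <<'E'
def bluemask(im):
    hsv=cv2.cvtColor(im,cv2.COLOR_BGR2HSV); return cv2.inRange(hsv,(105,110,40),(125,255,255))
def blob(mask,roi):
    x,y,w,h=roi; m=np.zeros_like(mask); m[y:y+h,x:x+w]=mask[y:y+h,x:x+w]
    cs,_=cv2.findContours(m,cv2.RETR_EXTERNAL,cv2.CHAIN_APPROX_NONE)
    return max(cs,key=cv2.contourArea)[:,0,:]
def rect_on(name,cnt,z,state=None):
    P=plane(name,cnt,z,state)[:,:2]
    (c,s,a)=cv2.minAreaRect((P*1000).astype(np.float32))
    if s[0]<s[1]: s=s[::-1]; a+=90
    a=(a+90)%180-90
    return np.array(c)/1000,s,a
E
python3 - <<'E'
from h import *
im=cv2.imread("pics/a_top.png"); b=bluemask(im); hsv=cv2.cvtColor(im,cv2.COLOR_BGR2HSV)
for k,roi,z in (("cover",(170,235,80,80),.06),("bridge",(255,175,60,60),.03),("base",(320,225,80,90),.013)):
    print(k,rect_on("top",blob(b,roi),z))
dark=cv2.bitwise_not(cv2.inRange(hsv,(8,90,90),(30,255,255)))
print("batt",rect_on("top",blob(dark,(425,170,45,50)),.014))
print("board",rect_on("top",blob(dark,(505,250,45,50)),.012))
c=blob(dark,(425,170,45,50)); print(c.min(0),c.max(0))
# triangulate cover top/bridge by hand corners
def T(pt,ps):
    o1,d1=rays("top",pt);o2,d2=rays("scene",ps);return tri(o1,d1[0],o2,d2[0])
s=lambda roi,x,y:(roi[0]+x*roi[2]/260-.5,roi[1]+y*roi[3]/260-.5)
tc=(170,235,80,80);sc=(370,160,60,80)
# cover corners: top-view (122,42),(215,80),(130,232),(47,192)
for a in((122,42),(200,80),(128,232),(47,192)):
    print('c',plane("top",s(tc,*a),.06)[0], proj("scene",plane("top",s(tc,*a),.06)))
tb=(320,225,80,90);sb=(235,215,80,64)
# screw holes of base tabs
print('hole', T(s(tb,610-520,55),s(sb,593-520,68)),T(s(tb,691-520,210),s(sb,717-520,182)))
# battery silver ends
tt=(420,165,60,60);ss=(195,300,50,50)
print('bat', T(s(tt,134,361-260),s(ss,103,433-260)),T(s(tt,96,426-260),s(ss,127,354-260)))
print('chip',T(s((500,245,60,60),381-260,375-260),s((100,265,50,50),374-260,402-260)))
E
```

```text
cover (array([0.47163873, 0.34833997]), (115.39716339111328, 63.97034454345703), -26.87240219116211)
bridge (array([0.62893115, 0.18358481]), (86.68023681640625, 33.15937042236328), -6.72320556640625)
base (array([0.47996753, 0.00727454]), (144.58740234375, 67.80269622802734), 23.622549057006836)
batt (array([ 0.65110699, -0.19805069]), (58.42060852050781, 32.95411682128906), -10.797264099121094)
board (array([ 0.45961292, -0.37892947]), (71.57521057128906, 32.92856979370117), -6.8590087890625)
[438 183] [454 208]
c [0.53800594 0.35227983 0.06      ] [[409.14461395 208.50058616]]
c [0.51067045 0.29814701 0.06      ] [[385.39740934 207.49048173]]
c [0.40703331 0.34828297 0.06      ] [[384.17801274 176.90391204]]
c [0.43535123 0.40428705 0.06      ] [[407.56817123 177.8505712 ]]
hole (array([ 0.5253079 , -0.00335385,  0.12269312]), np.float64(0.08769233180909566)) (array([ 0.43727411,  0.0173772 , -0.08931987]), np.float64(0.10276351041398657))
bat (array([ 0.66999358, -0.20988036,  0.01604491]), np.float64(0.0006377363166632625)) (array([ 0.63500134, -0.18847084,  0.01569551]), np.float64(0.0010766752500368255))
chip (array([ 0.47258598, -0.38010273,  0.01439762]), np.float64(0.0004234593174486726))
```

```bash
cat >> h.py <<'E'
def pose():
    s=monitor.read_state(); M=R.from_rotvec(s['orientation']).as_matrix()
    return s,M,np.degrees(np.arctan2(M[1,1],M[0,1]))
def goto(p,yaw):
    s,M,y=pose(); d=M.T@(np.array(p)-s['tool_pos']); tw=-((yaw-y+180)%360-180)
    print("t",round(s['t'],2),"shift",d.round(4),"twist",round(tw,2),"| yaw now",round(y,2),"tilt",M[:,2].round(4), "rows>=",max(np.linalg.norm(d)/.0625,abs(tw)/10.7))
def snap(tag):
    s=monitor.read_state(); im=eyes.read_camera("wrist")[:,:,::-1].copy(); cv2.imwrite(f"pics/{tag}.png",im); np.savez(f"pics/{tag}.npz",**{k:s[k] for k in('tool_pos','orientation')}); return s,im
def load(tag): 
    return dict(np.load(f"pics/{tag}.npz")),cv2.imread(f"pics/{tag}.png")
E
python3 -c "
from h import *
goto((.48,.007,.20),113.6)"
```

```text
t 0.15 shift [-0.4648 -0.4792 -0.0211] twist -37.28 | yaw now 76.32 tilt [-5.0e-04 -1.4e-03 -1.0e+00] rows>= 10.686507052108325
```

Call:
send_rows(motion=[[[-0.465,-0.479,-0.02],-37.3],[[-0.465,-0.479,-0.02],-37.3],[[-0.465,-0.479,-0.02],-37.3],[[-0.465,-0.479,-0.02],-37.3],[[-0.465,-0.479,-0.02],-37.3],[[-0.465,-0.479,-0.02],-37.3],[[-0.465,-0.479,-0.02],-37.3],[[-0.465,-0.479,-0.02],-37.3],[[-0.465,-0.479,-0.02],-37.3],[[-0.465,-0.479,-0.02],-37.3],[[-0.465,-0.479,-0.02],-37.3],[[-0.465,-0.479,-0.02],-37.3]])

```text
t: 1.65
tool_pos: [0.4811, 0.0046, 0.1985]
orientation: [0.636, -3.076, 0.001]
force: [-0.1, 0.8, 1.0]
opening: 0.0933
```

```bash
python3 -c "
from h import *
s,im=snap('c_base'); print(s['t'],s['tool_pos'],pose()[2],s['q'],s['dq'].round(3))"
```

```text
1.65 [0.48111889 0.00464446 0.19854184] 113.43557100325928 [-9.64437143e-02 -2.02857436e-01  1.77805118e+00 -5.94948577e-04
  1.56717989e+00 -2.07498739e+00] [ 0.063 -0.031  0.033  0.023  0.019  0.045]
```

View pics/c_base.png

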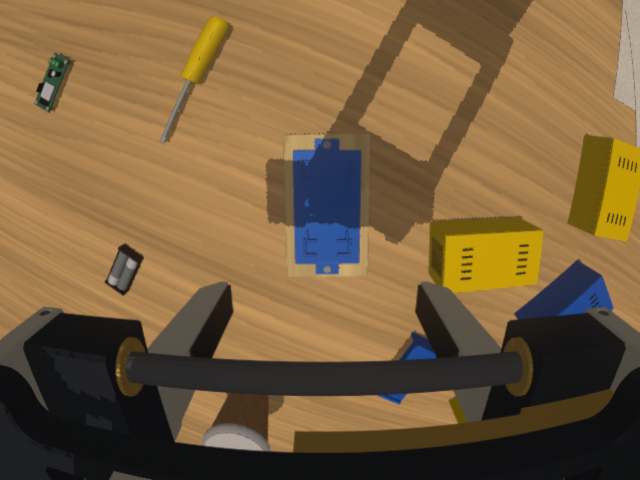

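The wrist view shows the base centred at (327,206), upright in the image, with screw holes at about (326,145) and (326,269). Gripper shadow covers its upper part.

```bash
cat >> h.py <<'E'
def base_from(tag,z=.013,roi=(230,100,190,200),dbg=False):
    s,im=load(tag); hsv=cv2.cvtColor(im,cv2.COLOR_BGR2HSV)
    m=cv2.inRange(hsv,(105,110,15),(125,255,255)); x,y,w,h=roi; mm=np.zeros_like(m); mm[y:y+h,x:x+w]=m[y:y+h,x:x+w]
    mm=cv2.morphologyEx(mm,cv2.MORPH_CLOSE,np.ones((7,7)))
    mo=cv2.morphologyEx(mm,cv2.MORPH_OPEN,np.ones((37,37)))
    if dbg: cv2.imwrite("pics/dbg.png",mo)
    return rect_on("wrist",blob(mm,roi),z,s), rect_on("wrist",blob(mo,roi),z,s)
E
python3 - <<'E'
from h import *
for r in base_from('c_base',dbg=True): print(r)
s,im=load('c_base')
cv2.imwrite('pics/c_base_z.png',cv2.resize(im[120:290,250:400],None,fx=3.5,fy=3.5,interpolation=cv2.INTER_CUBIC))
s2,_,_=pose()
tp=np.array([[360-13,0]])
P=plane('wrist',[(326,145),(326,269)],.013,s);print('holes',P,P.mean(0),np.degrees(np.arctan2(*(P[0]-P[1])[[1,0]])))
print(proj('top',P),proj('scene',P))
E
```

```text
(array([0.48005521, 0.00765471]), (148.44967651367188, 70.33012390136719), 23.56757926940918)
(array([0.47972626, 0.00758566]), (122.88005828857422, 70.2537841796875), 23.43836212158203)
holes [[ 0.41807232 -0.01996624  0.013     ]
 [ 0.54399753  0.03464736  0.013     ]] [0.48103493 0.00734056 0.013     ] -156.55368659752176
[[371.92592219 297.40971096]
 [347.13507191 243.56751496]] [[257.77271892 231.64111031]
 [295.37797839 259.86318454]]
```

View pics/c_base_z.png

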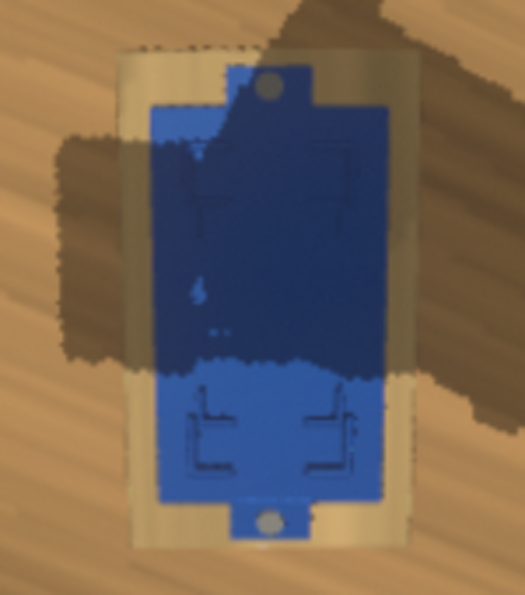

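The base is consistent across three views: (0.480, 0.0075), yaw 23.5°. Now to the battery.

```bash
python3 -c "
from h import *
goto((.651,-.198,.13),79.3)"
```

```text
t 1.7 shift [-0.0753 -0.2554  0.0682] twist 34.14 | yaw now 113.44 tilt [-1.3e-03  3.0e-04 -1.0e+00] rows>= 4.398078699880137
```

Call:
send_rows(motion=[[[-0.075,-0.255,0.068],34.1],[[-0.075,-0.255,0.068],34.1],[[-0.075,-0.255,0.068],34.1],[[-0.075,-0.255,0.068],34.1],[[-0.075,-0.255,0.068],34.1],[[-0.075,-0.255,0.068],34.1],[[-0.075,-0.255,0.068],34.1],[[-0.075,-0.255,0.068],34.1]], jaw=0.065)

```text
t: 2.7
tool_pos: [0.6513, -0.1945, 0.1322]
orientation: [0.284, 3.128, -0.0]
force: [0.6, 0.5, 0.4]
opening: 0.0649
```

```bash
python3 -c "
from h import *
s,im=snap('d_bat'); print(s['t'],s['tool_pos'],pose()[2],s['q'],s['dq'].round(3))"
```

```text
2.7 [ 0.65132762 -0.19445396  0.13218804] 79.59996562236647 [-3.65661737e-01  3.66281146e-01  1.29888236e+00  2.29792403e-04
  1.47529731e+00 -1.75514952e+00] [-0.006  0.001 -0.005 -0.002 -0.002 -0.004]
```

View pics/d_bat.png

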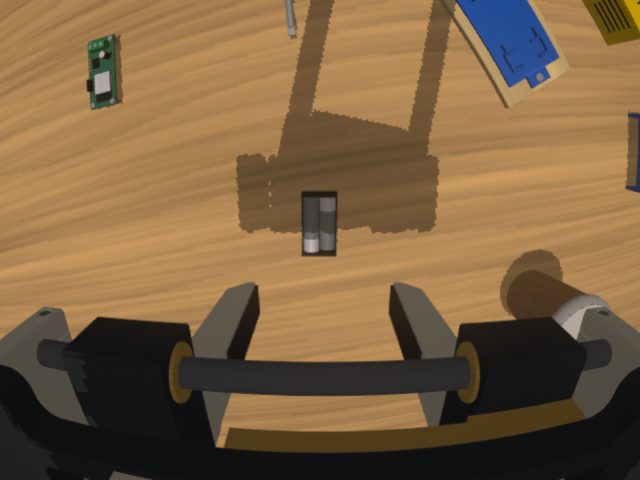

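The battery holder is at px x 302–337, y 191–256, aligned with the image and in shadow.

Run:
```python
from h import *
s,im=load('d_bat'); hsv=cv2.cvtColor(im,cv2.COLOR_BGR2HSV)
m=cv2.inRange(hsv,(0,0,0),(179,90,255)); roi=(285,175,70,95)
m=cv2.morphologyEx(m,cv2.MORPH_CLOSE,np.ones((5,5)))
c=blob(m,roi); print(c.min(0),c.max(0),cv2.minAreaRect(c))
for z in (.012,.016):print(rect_on('wrist',c,z,s))
cv2.imwrite('pics/d_z.png',cv2.resize(im[175:270,285:355],None,fx=6,fy=6,interpolation=cv2.INTER_CUBIC))
b,_=cv2.findContours(m,0,1),0
P=plane('wrist',[(319.5,223.5)],.016,s); print(P)
# two-view height: bright terminal bottom-left in wrist vs silver in top
```

```text
[302 195] [336 255] ((318.7953796386719, 225.0264129638672), (33.33999252319336, 60.21194839477539), 1.1691393852233887)
(array([ 0.6532962 , -0.19963382]), (56.2674560546875, 30.31696891784668), -11.050491333007812)
(array([ 0.6522934 , -0.19939056]), (55.57616424560547, 29.94451141357422), -11.050506591796875)
[[ 0.65048093 -0.1983388   0.016     ]]
```

View pics/d_z.png

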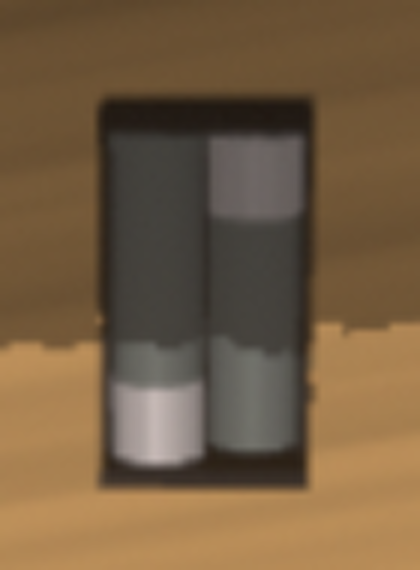

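Run:
```python
from h import *
s,_=load('d_bat')
c=[(302,191.2),(337.2,191.2),(336.2,256.2),(301.3,256.2)]
for z in(0,.008,.012,.016):
    P=plane('wrist',c,z,s)[:,:2]; print(z,np.linalg.norm(P[0]-P[3]),np.linalg.norm(P[0]-P[1]),np.linalg.norm(P[2]-P[3]),P.mean(0))
P0=plane('wrist',c[:2],0,s)[:,:2];P1=plane('wrist',c[2:],.016,s)[:,:2]
print(np.linalg.norm(P0[0]-P1[1]),(P0.mean(0)+P1.mean(0))/2)
A=plane('wrist',[(302+.0,191.2)],0,s)
d=(P1-P0[::-1]).mean(0); print(np.degrees(np.arctan2(d[1],d[0])))
# silver caps two-view
t=lambda x,y:(420+x*60/260-.5,165+y*60/260-.5)
w=lambda x,y:(285+x/6-.5,175+y/6-.5)
for a,b in(((134,101),(156,425)),((96,166),(256,178))):
    o1,d1=rays('top',t(*a));o2,d2=rays('wrist',w(*b),s);print(tri(o1,d1[0],o2,d2[0]))
goto((.651,-.1985,.02),79.0)
```

```text
0 0.06307738019924826 0.03231644105023506 0.03358076316135768 [ 0.65520401 -0.19974992]
0.008 0.06158258583930058 0.031550612893408006 0.03278497336765073 [ 0.65322471 -0.19927797]
0.012 0.06083518865932674 0.031167698814994427 0.03238707847079725 [ 0.65223506 -0.19904199]
0.016 0.0600877914793529 0.03078478473658089 0.03198918357394377 [ 0.65124541 -0.19880601]
0.05750124008034035 [ 0.65249224 -0.19913165]
-11.146856441098812
(array([ 0.67088265, -0.21075977,  0.01052115]), np.float64(0.0003693653489044369))
(array([ 0.63541566, -0.1886542 ,  0.01216949]), np.float64(0.0005035150772910264))
t 2.75 shift [-0.0002 -0.0038  0.1122] twist 0.6 | yaw now 79.6 tilt [ 1.2e-03 -3.0e-04 -1.0e+00] rows>= 1.7963163638470696
```

```bash
python3 -c "
from h import *
goto((.652,-.199,.0045),78.9)"
```

```text
t 2.75 shift [-0.0012 -0.0041  0.1277] twist 0.7 | yaw now 79.6 tilt [ 1.2e-03 -3.0e-04 -1.0e+00] rows>= 2.044459970053016
```

Call:
send_rows(motion=[[[-0.001,-0.004,0.06],0.7],[[-0.001,-0.004,0.1],0.7],[[-0.001,-0.004,0.115],0.7],[[-0.001,-0.004,0.124],0.7],[[-0.001,-0.004,0.127],0.7],[[-0.001,-0.004,0.1275],0.7],[[-0.001,-0.004,0.1275],0.7]])

```text
t: 3.62
tool_pos: [0.6524, -0.2005, 0.0049]
orientation: [0.306, 3.125, -0.001]
force: [0.5, -0.2, 0.3]
opening: 0.0647
```

Call:
send_rows(motion=[[[0,0,0],0],[[0,0,0],0],[[0,0,0],0],[[0,0,0],0],[[0,0,0],0],[[0,0,0],0]], jaw=0.02, squeeze=15)

```text
t: 4.38
tool_pos: [0.6515, -0.2001, 0.0035]
orientation: [-0.306, -3.127, 0.0]
force: [0.0, -0.2, -0.0]
opening: 0.0206
```

```bash
python3 -c "
from h import *
s=pose()[0];print(s)
goto((.48,.0075,.085),113.5)"
```

```text
{'t': 4.375, 'q': array([-3.73207024e-01,  4.79605647e-01,  1.39626023e+00, -4.27052381e-06,
        1.26573499e+00, -1.74882808e+00]), 'dq': array([ 4.24111822e-04,  2.27809779e-03, -6.94228095e-04,  1.93775497e-03,
        8.63870209e-05, -3.22045871e-04]), 'joint_torque': array([-3.17732165e-04, -6.95300674e+01, -4.55219936e+01, -2.77611916e-02,
        7.68175372e-02,  2.00183933e-05]), 'tool_pos': array([ 0.65153689, -0.2001308 ,  0.00352537]), 'orientation': array([-3.06091336e-01, -3.12663651e+00,  2.64484889e-06]), 'force': array([ 0.03080619, -0.16057834, -0.01551141]), 'wrist_torque': array([ 0.07480897, -0.03076321,  0.01460431]), 'opening': 0.020616847705368344}
t 4.38 shift [ 0.2085  0.1704 -0.0815] twist -34.68 | yaw now 78.82 tilt [-0. -0. -1.] rows>= 4.502047727052477
```

The opening of 20.6 mm is less than the holder's 32 mm width, so I need to look.

```bash
python3 -c "
from h import *
s,im=snap('e'); cv2.imwrite('pics/e_s.png',cv2.resize(eyes.read_camera('scene')[270:380,150:290,::-1],None,fx=5,fy=5))"
```

```text
(no output)
```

View pics/e.png

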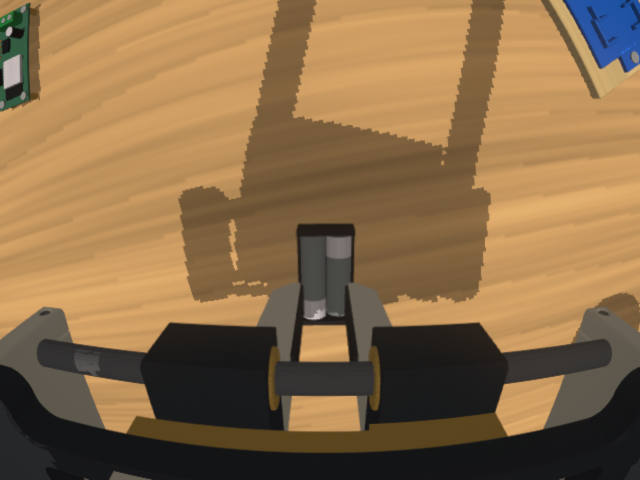

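View pics/e_s.png

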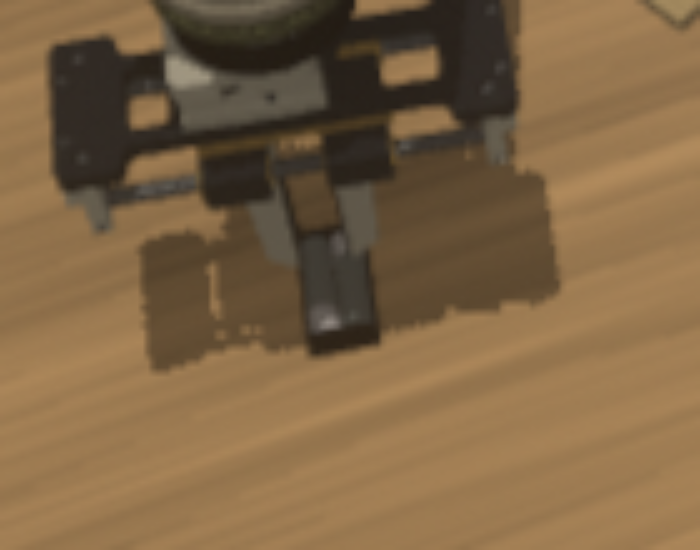

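Run:
```python
from h import *
s,im=load('e'); print(s)
p=proj('scene',[s['tool_pos']]);print(p,(p-[150,270])*5, 'wrist',proj('wrist',[s['tool_pos']],s))
M=R.from_rotvec(s['orientation']).as_matrix()
for z in(-.019,-.04): 
  q=s['tool_pos']+M@[0,0,z]; print((proj('scene',[q])-[150,270])*5,proj('wrist',[q],s))
c=[(298,225),(354,225),(348,325),(302,322)]
for z in(0,.016,.03):
    P=plane('wrist',c,z,s)[:,:2];print(z,P,np.linalg.norm(P[0]-P[1]),np.linalg.norm(P[0]-P[3]),P.mean(0))
cv2.imwrite('pics/e_z.png',cv2.resize(im[210:400,240:420],None,fx=4,fy=4,interpolation=cv2.INTER_CUBIC))
```

```text
{'tool_pos': array([ 0.65153689, -0.2001308 ,  0.00352537]), 'orientation': array([-3.06091336e-01, -3.12663651e+00,  2.64484889e-06])}
[[217.0402938  327.88213789]] [[335.20146902 289.41068944]] wrist [[323.94924389 271.53279513]]
[[329.49635451 266.463737  ]] [[323.94442175 284.24249952]]
[[323.0444354  240.51300796]] [[323.93789128 301.0883772 ]]
0 [[ 0.62157043 -0.20958401]
 [ 0.62787013 -0.17764928]
 [ 0.69233573 -0.19242713]
 [ 0.68442058 -0.22094595]] 0.03255016627835741 0.06386889030583134 [ 0.65654922 -0.20015159]
0.016 [[ 0.6178014  -0.20766099]
 [ 0.62361886 -0.17817085]
 [ 0.68314965 -0.19181746]
 [ 0.67584039 -0.21815318]] 0.03005846248790574 0.05897974919650318 [ 0.65010257 -0.19895062]
0.03 [[ 0.6145035  -0.20597835]
 [ 0.619899   -0.17862723]
 [ 0.67511182 -0.19128401]
 [ 0.66833273 -0.21570951]] 0.027878221671260542 0.05470175072584108 [ 0.64446176 -0.19789977]
```

View pics/e_z.png

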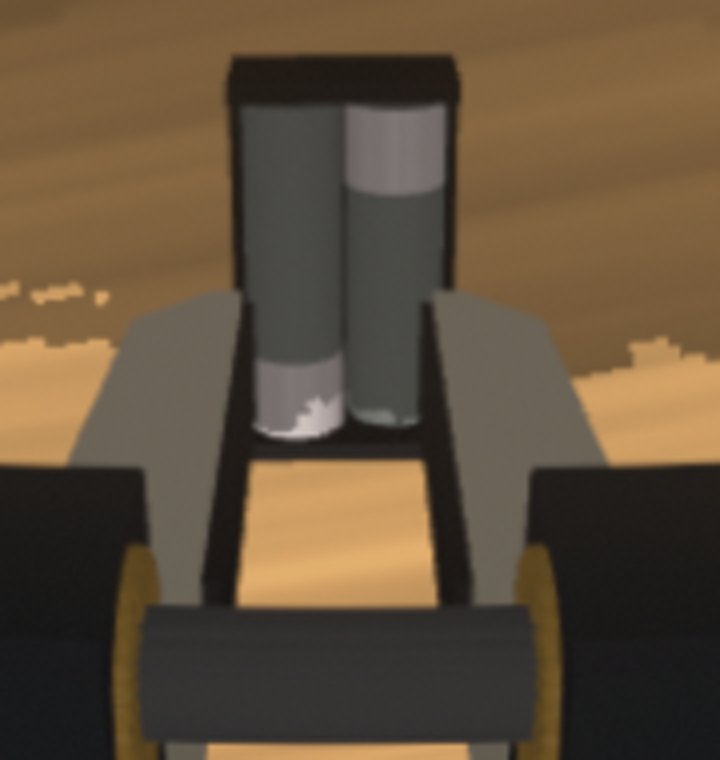

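Run:
```python
from h import *
s=pose()[0];print(s['t'],s['opening'],s['force'],s['wrist_torque'],s['tool_pos'])
s,im=load('d_bat')
M=R.from_rotvec(s['orientation']).as_matrix()
for st,op in(('d_bat',.0649),('e',.0206),('e',.032),('a',.093)):
  if st=='a': continue
  s,_=load(st);M=R.from_rotvec(s['orientation']).as_matrix()
  for z in(0,-.01,-.019,-.03,-.05):
    X=[s['tool_pos']+M@[dx,sg*op/2,z] for sg in(1,-1) for dx in(.0075,)]
    print(st,op,z,proj('wrist',X,s).round(1).tolist())
```

```text
4.475 0.020008979256238874 [ 0.13012461 -0.50192614  0.14741644] [-0.00891779  0.02439382  0.04137485] [ 0.65151433 -0.20008499  0.00350714]
d_bat 0.0649 0 [[378.9, 259.5], [269.0, 259.5]]
d_bat 0.0649 -0.01 [[381.3, 265.4], [266.6, 265.4]]
d_bat 0.0649 -0.019 [[383.7, 271.2], [264.2, 271.2]]
d_bat 0.0649 -0.03 [[386.9, 279.0], [261.0, 278.9]]
d_bat 0.0649 -0.05 [[393.5, 295.4], [254.3, 295.3]]
e 0.0206 0 [[341.5, 259.6], [306.4, 259.6]]
e 0.0206 -0.01 [[342.3, 265.6], [305.6, 265.6]]
e 0.0206 -0.019 [[343.1, 271.5], [304.8, 271.4]]
e 0.0206 -0.03 [[344.1, 279.3], [303.8, 279.3]]
e 0.0206 -0.05 [[346.3, 295.9], [301.6, 295.9]]
e 0.032 0 [[351.2, 259.6], [296.7, 259.6]]
e 0.032 -0.01 [[352.4, 265.6], [295.5, 265.6]]
e 0.032 -0.019 [[353.6, 271.4], [294.3, 271.4]]
e 0.032 -0.03 [[355.2, 279.2], [292.7, 279.2]]
e 0.032 -0.05 [[358.6, 295.8], [289.3, 295.8]]
```

The visible fingertips seem to be about 40 mm above the stated TCP. I'll open again and check this by triangulation.

Run:
```python
from h import *
im=eyes.read_camera('scene')[:,:,::-1]; cv2.imwrite('pics/f_s.png',cv2.resize(im[295:355,180:260],None,fx=9,fy=9,interpolation=cv2.INTER_CUBIC))
im=eyes.read_camera('top')[:,:,::-1]; cv2.imwrite('pics/f_t.png',cv2.resize(im[150:250,390:500],None,fx=6,fy=6,interpolation=cv2.INTER_CUBIC))
```

```text
(no output)
```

View pics/f_s.png

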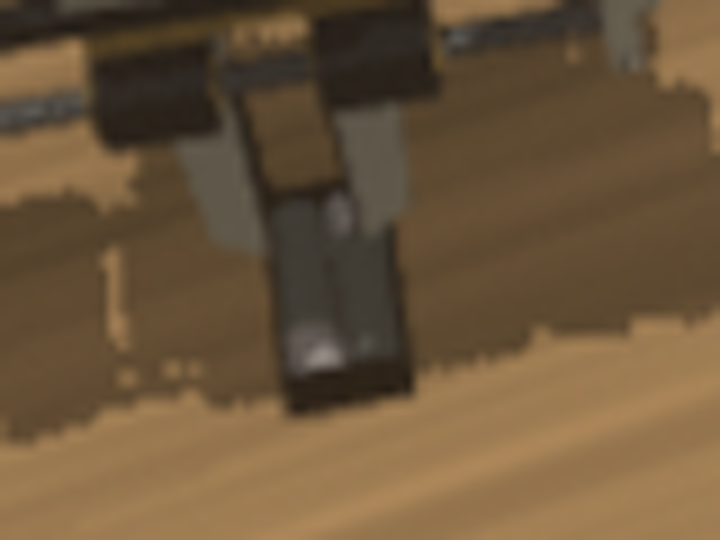

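View pics/f_t.png

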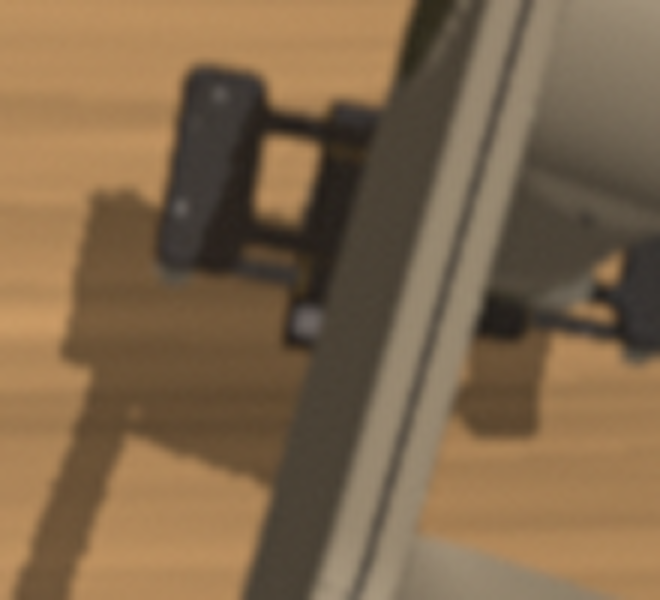

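Run:
```python
from h import *
s,_=load('e');M=R.from_rotvec(s['orientation']).as_matrix()
for dx in(-.0075,0,.0075):
  for zz in(0,-.03,-.035,-.04,-.045):
    X=[s['tool_pos']+M@[dx,sg*.0103,zz] for sg in(-1,1)]
    print(dx,zz,'scene9',((proj('scene',X)-[180,295])*9).round(0).tolist(),'wrist',proj('wrist',X,s).round(1).tolist())
```

```text
-0.0075 0 scene9 [[295.0, 328.0], [377.0, 313.0]] wrist [[306.8, 283.1], [341.1, 283.1]]
-0.0075 -0.03 scene9 [[278.0, 263.0], [361.0, 248.0]] wrist [[304.4, 305.5], [343.5, 305.5]]
-0.0075 -0.035 scene9 [[275.0, 252.0], [359.0, 237.0]] wrist [[303.9, 309.8], [344.0, 309.8]]
-0.0075 -0.04 scene9 [[272.0, 240.0], [356.0, 226.0]] wrist [[303.4, 314.4], [344.5, 314.4]]
-0.0075 -0.045 scene9 [[269.0, 229.0], [353.0, 214.0]] wrist [[302.9, 319.1], [345.0, 319.1]]
0 0 scene9 [[293.0, 303.0], [374.0, 289.0]] wrist [[306.6, 271.5], [341.3, 271.5]]
0 -0.03 scene9 [[275.0, 238.0], [359.0, 223.0]] wrist [[304.1, 292.6], [343.8, 292.6]]
0 -0.035 scene9 [[273.0, 227.0], [356.0, 212.0]] wrist [[303.6, 296.7], [344.3, 296.7]]
0 -0.04 scene9 [[270.0, 215.0], [353.0, 201.0]] wrist [[303.1, 301.0], [344.8, 301.0]]
0 -0.045 scene9 [[267.0, 204.0], [351.0, 189.0]] wrist [[302.5, 305.5], [345.3, 305.6]]
0.0075 0 scene9 [[290.0, 279.0], [371.0, 264.0]] wrist [[306.4, 259.6], [341.5, 259.6]]
0.0075 -0.03 scene9 [[273.0, 213.0], [356.0, 198.0]] wrist [[303.8, 279.3], [344.1, 279.3]]
0.0075 -0.035 scene9 [[270.0, 202.0], [353.0, 187.0]] wrist [[303.3, 283.1], [344.6, 283.2]]
0.0075 -0.04 scene9 [[267.0, 190.0], [350.0, 176.0]] wrist [[302.8, 287.2], [345.1, 287.2]]
0.0075 -0.045 scene9 [[264.0, 179.0], [348.0, 164.0]] wrist [[302.2, 291.4], [345.7, 291.5]]
```

Both views agree: the fingertips sit at the TCP's x and y, but about 36 mm behind the stated TCP. The fingers closed above the holder and nothing was touched. I'll reopen and go lower with that offset, checking on the way.

Call:
send_rows(motion=[[[0,0.001,0],0],[[0,0.001,0],0],[[0,0.001,0],0],[[0,0.001,0.015],0],[[0,0.001,0.025],0],[[0,0.001,0.03],0],[[0,0.001,0.03],0]], jaw=0.06)

```text
t: 5.45
tool_pos: [0.6511, -0.1989, -0.0275]
orientation: [-0.306, -3.125, -0.001]
force: [0.2, -0.0, -0.4]
opening: 0.0601
```

Run:
```python
from h import *
s,im=snap('g'); print(s['t'],s['tool_pos'],s['force'],s['opening'])
a=cv2.resize(im[210:400,220:440],None,fx=2.6,fy=2.6,interpolation=cv2.INTER_CUBIC)
cv2.imwrite('pics/g_w.png',a)
im=eyes.read_camera('scene')[:,:,::-1]; cv2.imwrite('pics/g_s.png',cv2.resize(im[295:355,180:260],None,fx=9,fy=9,interpolation=cv2.INTER_CUBIC))
```

```text
5.45 [ 0.65105655 -0.19885935 -0.02750194] [ 0.21064227 -0.0166716  -0.41549091] 0.06009445227792444
```

View pics/g_w.png

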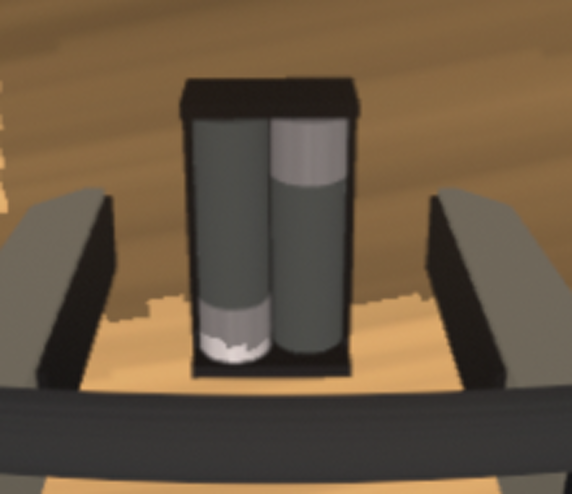

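View pics/g_s.png

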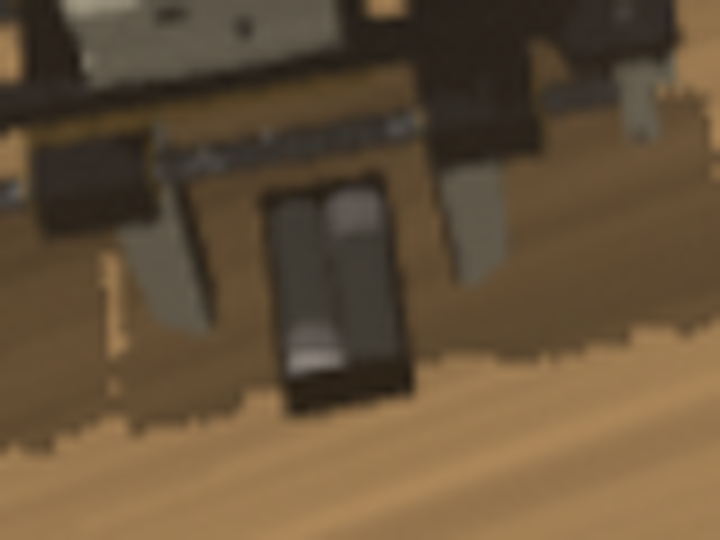

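Run:
```python
from h import *
s,_=load('g');M=R.from_rotvec(s['orientation']).as_matrix()
for zz in(-.03,-.034,-.038,-.042):
    X=[s['tool_pos']+M@[-.0075,sg*.030,zz] for sg in(-1,1)]; Y=[s['tool_pos']+M@[.0075,sg*.030,zz] for sg in(-1,1)]
    print(zz,'scene9',((proj('scene',X)-[180,295])*9).round(0).tolist(),'wrist far',((proj('wrist',X,s)-[220,210])*2.6).round(1).tolist(),'near',((proj('wrist',Y,s)-[220,210])*2.6).round(1).tolist())
```

```text
-0.03 scene9 [[222.0, 341.0], [460.0, 299.0]] wrist far [[123.0, 247.1], [417.4, 247.2]] near [[118.8, 179.4], [421.7, 179.5]]
-0.034 scene9 [[219.0, 333.0], [458.0, 290.0]] wrist far [[120.3, 256.0], [420.2, 256.0]] near [[115.8, 187.3], [424.7, 187.4]]
-0.038 scene9 [[217.0, 324.0], [456.0, 281.0]] wrist far [[117.4, 265.2], [423.0, 265.3]] near [[112.7, 195.5], [427.8, 195.6]]
-0.042 scene9 [[214.0, 316.0], [454.0, 273.0]] wrist far [[114.5, 274.7], [426.0, 274.8]] near [[109.5, 204.0], [431.0, 204.1]]
```

The tips are at about 9.5 mm, either side of the holder. I go down 5 mm more and close.

Call:
send_rows(motion=[[[-0.001,0,0.003],0],[[-0.001,0,0.005],0],[[-0.001,0,0.005],0]])

```text
t: 5.92
tool_pos: [0.6526, -0.1993, -0.0317]
orientation: [-0.306, -3.126, -0.0]
force: [-0.4, -1.9, 0.5]
opening: 0.0598
```

Call:
send_rows(motion=[[[0,0,0],0],[[0,0,0],0],[[0,0,0],0],[[0,0,0],0],[[0,0,0],0]], jaw=0.02, squeeze=20)

```text
t: 6.55
tool_pos: [0.6528, -0.1994, -0.0314]
orientation: [0.306, 3.127, -0.0]
force: [0.3, -0.2, 0.7]
opening: 0.0314
```

```bash
python3 -c "
from h import *
s,im=snap('i');print(s['t'],s['opening'],s['force'],s['tool_pos'])
goto((.48,.0075,.085),113.5)"
```

```text
6.55 0.03140969866161237 [ 0.31361333 -0.24381738  0.69307213] [ 0.65276324 -0.19935234 -0.03138122]
t 6.6 shift [ 0.2096  0.1694 -0.1164] twist -34.68 | yaw now 78.82 tilt [ 1.e-04 -1.e-04 -1.e+00] rows>= 4.697170841846373
```

View pics/i.png

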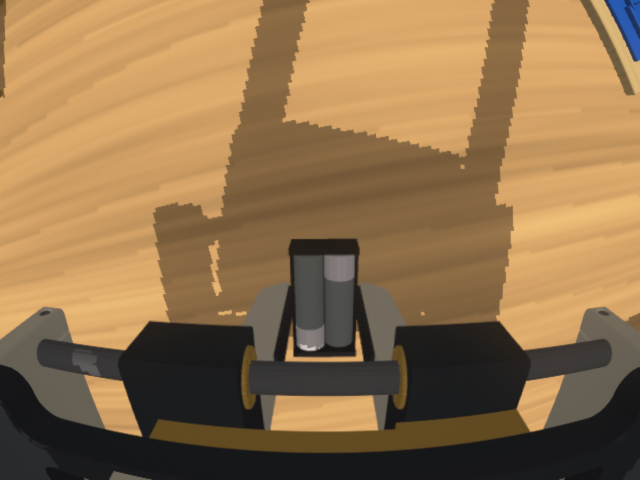

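It is gripped at 31.4 mm. I lift it and carry it to above the base.

Call:
send_rows(motion=[[[0,0,-0.03],0],[[0,0,-0.08],0],[[0.05,0.04,-0.1],-9],[[0.21,0.169,-0.1],-34.7],[[0.21,0.169,-0.1],-34.7],[[0.21,0.169,-0.1],-34.7],[[0.21,0.169,-0.1],-34.7],[[0.21,0.169,-0.1],-34.7],[[0.21,0.169,-0.1],-34.7],[[0.21,0.169,-0.1],-34.7]])

```text
t: 7.85
tool_pos: [0.4802, 0.0063, 0.0686]
orientation: [-0.639, 3.076, -0.0]
force: [0.1, 0.5, -0.6]
opening: 0.0317
```

```bash
python3 -c "
from h import *
s,im=snap('j');print(s['t'],s['opening'],s['force'],s['tool_pos'],s['dq'].round(3))
goto((.48,.0075,-.018),113.5)
cv2.imwrite('pics/j_z.png',cv2.resize(im[120:380,200:460],None,fx=2.5,fy=2.5))"
```

```text
7.85 0.03174113870217857 [ 0.05407436  0.48718989 -0.62025041] [0.48016214 0.00632924 0.06862516] [-0.001  0.001  0.003  0.001  0.     0.003]
t 7.9 shift [-0.0004  0.0011  0.0866] twist -0.05 | yaw now 113.45 tilt [ 0.e+00 -1.e-04 -1.e+00] rows>= 1.384932316084116
```

View pics/j_z.png

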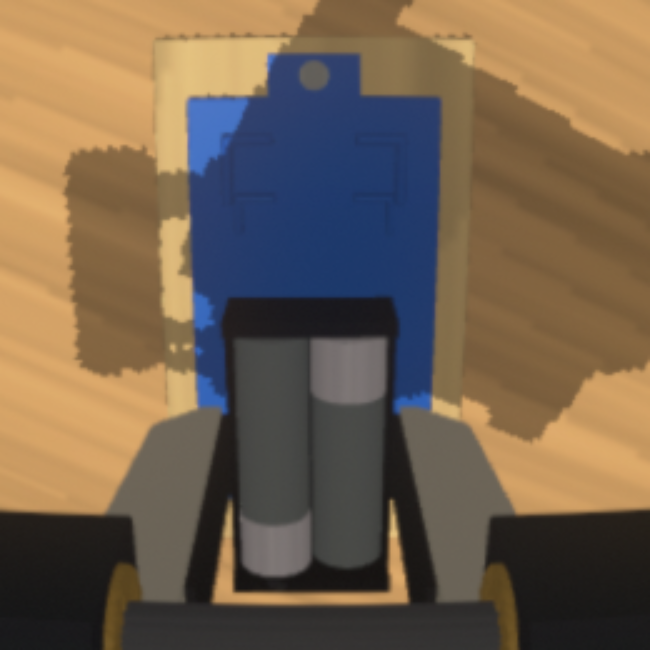

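The view shows the holder held level and aligned over the blue plate. I lower it in slowing steps.

Call:
send_rows(motion=[[[0,0.001,0.04],0],[[0,0.001,0.066],0],[[0,0.001,0.077],0],[[0,0.001,0.082],0],[[0,0.001,0.085],0],[[0,0.001,0.0865],0],[[0,0.001,0.0865],0],[[0,0.001,0.0865],0]])

```text
t: 8.9
tool_pos: [0.4794, 0.0081, -0.0176]
orientation: [-0.64, 3.075, -0.0]
force: [-0.0, 0.1, 0.2]
opening: 0.0317
```

```bash
python3 -c "
from h import *
s,im=snap('k');print(s['t'],s['opening'],s['force'],s['tool_pos'],s['dq'].round(3))
goto((.48,.0075,-.018),113.5)
cv2.imwrite('pics/k_z.png',cv2.resize(im[120:380,200:460],None,fx=2.5,fy=2.5))"
```

```text
8.9 0.031695055281946834 [-0.00627363  0.13296291  0.21183892] [ 0.47941269  0.00808607 -0.01755053] [-0.001  0.003  0.002 -0.002  0.001  0.002]
t 8.95 shift [-0.0003 -0.0008  0.0004] twist 0.02 | yaw now 113.52 tilt [ 7.e-04 -1.e-04 -1.e+00] rows>= 0.015242347934844181
```

View pics/k_z.png

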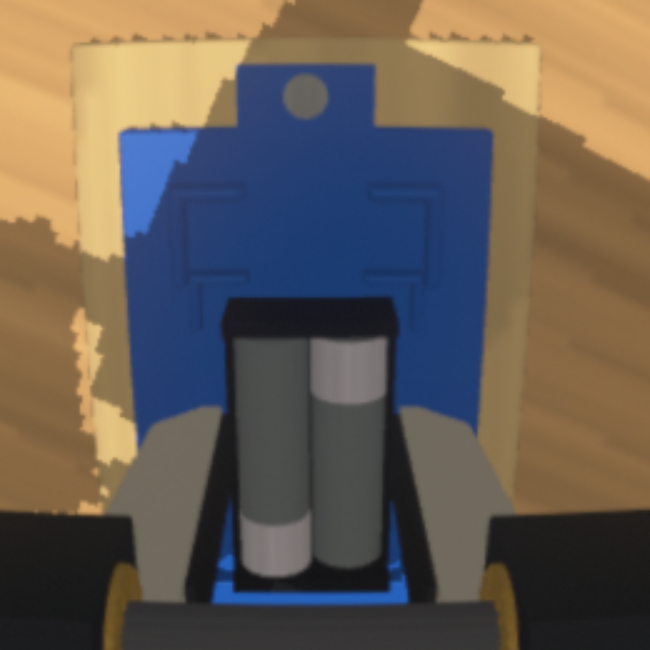

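Call:
send_rows(motion=[[[0,0,0.0005],0],[[0,0,0.0005],0]])

```text
t: 9.2
tool_pos: [0.4791, 0.0081, -0.0184]
orientation: [-0.64, 3.076, -0.0]
force: [-0.0, -0.7, 0.0]
opening: 0.0319
```

Call:
send_rows(motion=[[[0,0,0.0005],0],[[0,0,0.0005],0],[[0,0,0.0005],0],[[0,0,-0.03],0],[[0,0,-0.08],0],[[0,0,-0.13],0],[[0,0,-0.13],0],[[0,0,-0.13],0]], jaw=0.06)

```text
t: 10.2
tool_pos: [0.479, 0.0081, 0.1112]
orientation: [0.64, -3.076, 0.0]
force: [0.3, -0.6, -0.8]
opening: 0.0599
```

Run:
```python
from h import *
s,im=snap('l');print(s['t'],s['opening'],s['force'],s['tool_pos'],s['dq'].round(3))
goto((.629,.1836,.10),83.3)
cv2.imwrite('pics/l_z.png',cv2.resize(im[120:380,200:460],None,fx=2.5,fy=2.5))
```

```text
10.2 0.059932671428933104 [ 0.30783073 -0.58858578 -0.8458509 ] [0.47895088 0.00809518 0.11117088] [-0.001  0.02   0.027 -0.001 -0.001  0.   ]
t 10.25 shift [-0.2083  0.1007  0.01  ] twist 30.22 | yaw now 113.52 tilt [-1.9e-03  1.0e-04 -1.0e+00] rows>= 3.7051400801515464
```

View pics/l_z.png

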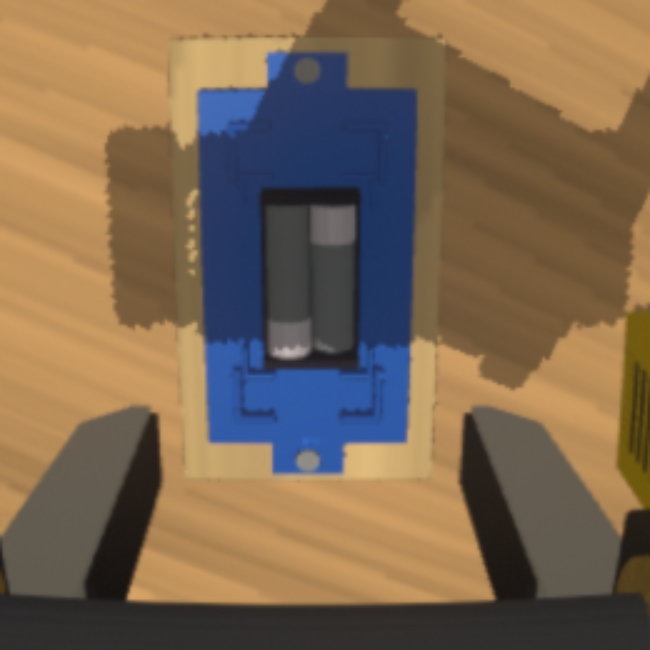

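```bash
cat >> h.py <<'E'
def base_frame(P,c=(.48,.0075),yaw=23.5):
    a=np.radians(yaw); d=np.atleast_2d(P)[:,:2]-np.array(c); return np.c_[d@[np.cos(a),np.sin(a)],d@[-np.sin(a),np.cos(a)]]
E
python3 - <<'E'
from h import *
s,_=load('l')
w=lambda x,y:(200+x/2.5-.3,120+y/2.5-.3)
f=lambda pts,z:base_frame(plane('wrist',[w(*p) for p in pts],z,s))*1000
print('plate edges',f([(200,90),(416,90),(209,442),(407,442)],.013).round(1).tolist())
print('holder near bottom',f([(262,190),(359,190)],.013).round(1).tolist(),'near top',f([(265,203),(357,203)],.029).round(1).tolist(),'far top',f([(264,368),(358,368)],.029).round(1).tolist())
print('holes',f([(308,70),(308,461)],.013))
E
```

```text
plate edges [[-62.7, -34.8], [-62.7, 35.6], [62.3, -35.4], [62.3, 36.2]]
holder near bottom [[-29.2, -14.8], [-29.2, 17.3]] near top [[-27.8, -13.0], [-27.8, 15.9]] far top [[27.5, -14.1], [27.5, 17.0]]
holes [[-68.90879164   0.42908728]
 [ 69.76270111   0.39191884]]
```

The holder sits centred within about 1 mm of the base. Next, the bridge.

Call:
send_rows(motion=[[[-0.208,0.101,0.01],30.2],[[-0.208,0.101,0.01],30.2],[[-0.208,0.101,0.01],30.2],[[-0.208,0.101,0.01],30.2],[[-0.208,0.101,0.01],30.2],[[-0.208,0.101,0.01],30.2],[[-0.208,0.101,0.01],30.2]])

```text
t: 11.12
tool_pos: [0.6288, 0.1826, 0.1012]
orientation: [-0.184, -3.135, 0.001]
force: [0.6, -1.0, 1.2]
opening: 0.0601
```

Run:
```python
from h import *
s,im=snap('m');print(s['t'],s['opening'],s['force'],s['tool_pos'],s['dq'].round(3),pose()[2])
b=bluemask(im); c=blob(b,(240,120,160,200)); print(c.min(0),c.max(0))
for z in(.015,.03,.033): print(z,rect_on('wrist',c,z,s))
cv2.imwrite('pics/m_z.png',cv2.resize(im[120:380,200:460],None,fx=2.5,fy=2.5))
```

```text
11.125 0.0600992538461999 [ 0.6375859  -1.02428839  1.17711955] [0.62876992 0.18263301 0.10116955] [-0.003 -0.011 -0.005  0.002 -0.001  0.   ] 83.25455004955981
[304 179] [350 292]
0.015 (array([0.6333681 , 0.18441701]), (96.90213775634766, 36.73267364501953), -6.676002502441406)
0.03 (array([0.62901819, 0.18481967]), (91.91950225830078, 34.843929290771484), -6.676002502441406)
0.033 (array([0.62814825, 0.18490021]), (90.92301940917969, 34.46617889404297), -6.676002502441406)
```

View pics/m_z.png

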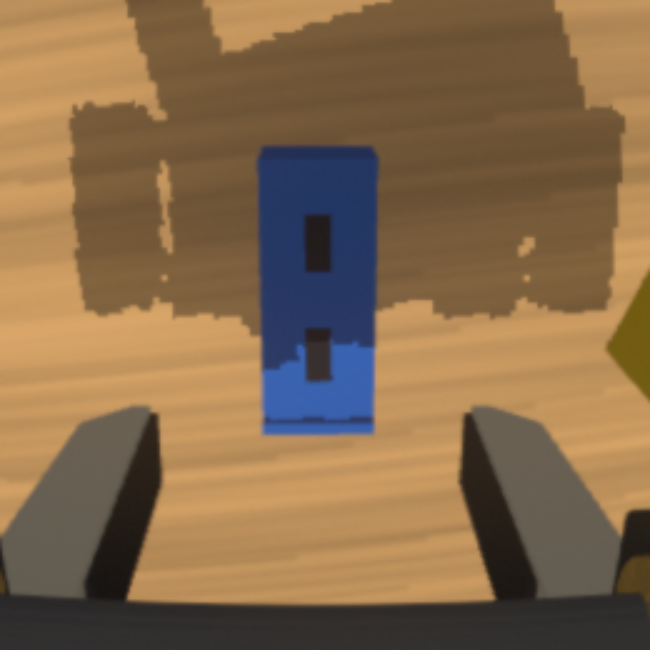

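Run:
```python
from h import *
s,_=load('m')
w=lambda x,y:(200+x/2.5-.3,120+y/2.5-.3)
t=lambda x,y:(255+x*60/260-.5,175+y*60/260-.5)
f=lambda p,z:plane('wrist',[w(*q) for q in p],z,s)
A=f([(318,243),(318,355)],.03);print(A,A.mean(0))
for a,b in(((122,108),(318,355)),((116,174),(318,243))):
    o1,d1=rays('top',t(*a));o2,d2=rays('wrist',w(*b),s);print(tri(o1,d1[0],o2,d2[0]))
far=f([(263,434),(374,434)],.033).mean(0); 
for z in(0,.03,.033): 
    n=f([(259,147),(376,147)],z).mean(0); n2=f([(262,158),(376,158)],z).mean(0); print(z,np.linalg.norm((far-n)[:2]),((far+n)/2)[:2],np.linalg.norm((far-n2)[:2]),((far+n2)/2)[:2])
l,r=f([(261,300)],.03),f([(375.5,300)],.03);print(np.linalg.norm(l-r),(l+r)/2)
goto((.6285,.1848,-.024),83.4)
```

```text
[[0.61236378 0.18683881 0.03      ]
 [0.64843924 0.18267031 0.03      ]] [0.63040151 0.18475456 0.03      ]
(array([0.64829748, 0.18268046, 0.03038797]), np.float64(7.618036874294038e-06))
(array([0.61338458, 0.18674135, 0.02551441]), np.float64(2.7692438063690284e-05))
0 0.0883755326549077 [0.63057764 0.1848524 ] 0.08467526207890673 [0.63244445 0.18488618]
0.03 0.09208549901794279 [0.62872391 0.18496828] 0.08874601756905971 [0.63040812 0.18499876]
0.033 0.09245651657326316 [0.62853853 0.18497987] 0.08915313388382831 [0.63020449 0.18501002]
0.035612652169355136 [[0.63041087 0.18483707 0.03      ]]
t 11.18 shift [0.0008 0.0021 0.1257] twist -0.15 | yaw now 83.25 tilt [-1.e-04 -2.e-04 -1.e+00] rows>= 2.0107667725393714
```

Call:
send_rows(motion=[[[-0.002,0.002,0.06],0],[[-0.002,0.002,0.095],0],[[-0.002,0.002,0.112],0],[[-0.002,0.002,0.12],0],[[-0.002,0.002,0.123],0],[[-0.002,0.002,0.123],0],[[-0.002,0.002,0.123],0]])

```text
t: 12.05
tool_pos: [0.6327, 0.1857, -0.0201]
orientation: [0.183, 3.134, 0.001]
force: [-0.0, -0.2, -0.0]
opening: 0.0598
```

Call:
send_rows(motion=[[[0,0,0],0],[[0,0,0],0],[[0,0,0],0],[[0,0,0],0],[[0,0,0],0]], jaw=0.02, squeeze=15)

```text
t: 12.68
tool_pos: [0.6317, 0.1855, -0.0214]
orientation: [0.183, 3.136, 0.0]
force: [0.6, 1.0, 1.5]
opening: 0.0359
```

Run:
```python
from h import *
s,im=snap('n');print(s['t'],s['opening'],s['force'],s['tool_pos'],s['dq'].round(3),pose()[2])
goto((.48,.0075,.065),113.5)
cv2.imwrite('pics/n_z.png',cv2.resize(im[140:400,200:460],None,fx=2.5,fy=2.5))
```

```text
12.675 0.03591407483861377 [0.58809396 0.9545581  1.46702664] [ 0.63172964  0.18547621 -0.02139606] [-0.001  0.001  0.002 -0.001 -0.001 -0.001] 83.3162663052355
t 12.72 shift [ 0.13   -0.1944 -0.0864] twist -30.18 | yaw now 83.32 tilt [ 0. -0. -1.] rows>= 3.9892004934546046
```

View pics/n_z.png

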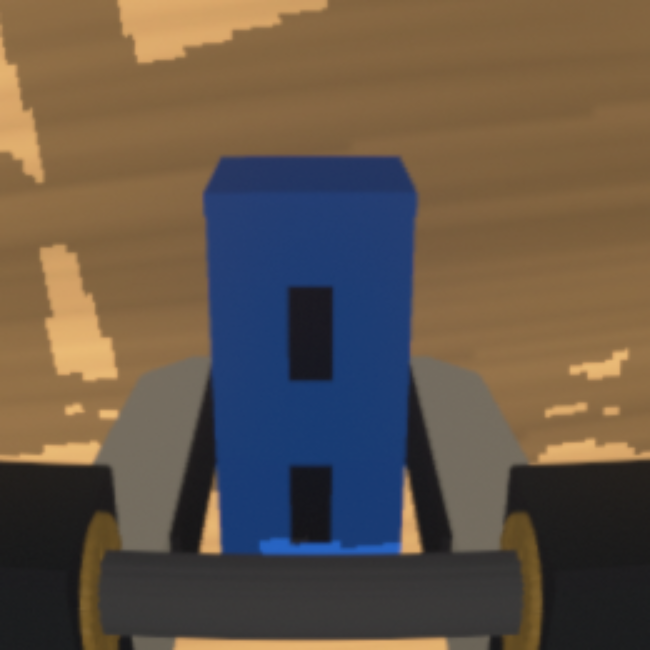

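Gripped at 35.9 mm on the flanges. I lift it and carry it over the base.

Call:
send_rows(motion=[[[0,0,-0.03],0],[[0,0,-0.08],0],[[0.03,-0.04,-0.09],-7],[[0.129,-0.194,-0.09],-30.2],[[0.129,-0.194,-0.09],-30.2],[[0.129,-0.194,-0.09],-30.2],[[0.129,-0.194,-0.09],-30.2],[[0.129,-0.194,-0.09],-30.2],[[0.129,-0.194,-0.09],-30.2],[[0.129,-0.194,-0.09],-30.2]])

```text
t: 13.98
tool_pos: [0.4816, 0.0086, 0.0686]
orientation: [-0.642, 3.075, 0.0]
force: [0.3, 0.2, -0.8]
opening: 0.0356
```

Run:
```python
from h import *
s,im=snap('o');print(s['t'],s['opening'],s['force'],s['tool_pos'],s['dq'].round(3),pose()[2])
goto((.4812,.008,-.008),113.5)
cv2.imwrite('pics/o_z.png',cv2.resize(im[120:380,200:460],None,fx=2.5,fy=2.5))
```

```text
13.975 0.03562146486594627 [ 0.31204284  0.21851108 -0.77063787] [0.48162409 0.00858587 0.06857897] [-0.002 -0.002  0.003 -0.001  0.001 -0.001] 113.58607929973249
t 14.03 shift [ 0.0005 -0.0003  0.0765] twist 0.09 | yaw now 113.59 tilt [-1.e-04  1.e-04 -1.e+00] rows>= 1.224198371772202
```

View pics/o_z.png

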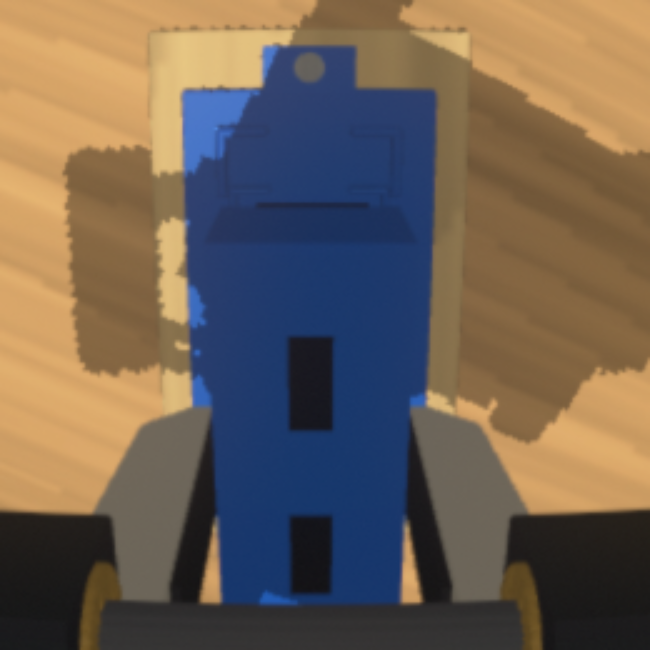

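Run:
```python
from h import *
s,_=load('o')
w=lambda x,y:(200+x/2.5-.3,120+y/2.5-.3)
P=plane('wrist',[w(311,383),w(311,554)],.12,s); print(P, base_frame(P)*1000,base_frame(P.mean(0))*1000, base_frame([s['tool_pos']])*1000)
```

```text
[[0.46359604 0.00121985 0.12      ]
 [0.49643801 0.01557954 0.12      ]] [[-17.54762139   0.78179157]
 [ 18.29634826   0.85478096]] [[0.37436344 0.81828626]] [[1.92237452 0.34820535]]
```

The bridge centre is within 1 mm of the base centre. Lowering.

Call:
send_rows(motion=[[[0,0,0.03],0],[[0,0,0.055],0],[[0,0,0.067],0],[[0,0,0.072],0],[[0,0,0.075],0],[[0,0,0.0765],0],[[0,0,0.0772],0],[[0,0,0.0772],0]])

```text
t: 15.02
tool_pos: [0.4813, 0.0077, -0.0083]
orientation: [-0.64, 3.075, -0.0]
force: [0.2, 0.1, 0.8]
opening: 0.0361
```

Run:
```python
from h import *
s,im=snap('p');print(s['t'],s['opening'],s['force'],s['tool_pos'],s['dq'].round(3),pose()[2])
cv2.imwrite('pics/p_z.png',cv2.resize(im[120:380,200:460],None,fx=2.5,fy=2.5))
```

```text
15.025 0.03612579952186871 [0.16748035 0.12376273 0.83901639] [ 0.48129727  0.00773803 -0.00832927] [ 0.     0.001 -0.002 -0.001 -0.001  0.001] 113.51540838402539
```

View pics/p_z.png

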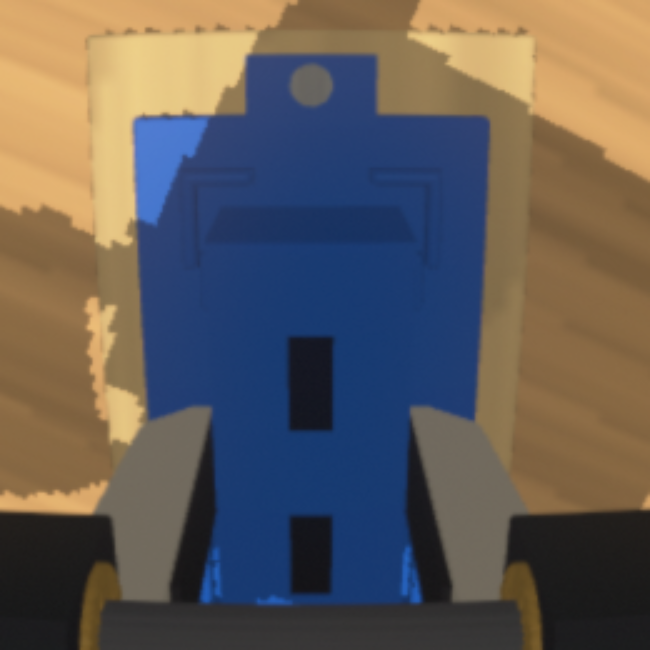

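The bridge foot lies inside the outer ribs, with its near foot edge at row 207 and the rib edge at row 185, laterally centred. Releasing.

Call:
send_rows(motion=[[[0,0,0.0005],0],[[0,0,0.0005],0]])

```text
t: 15.32
tool_pos: [0.4813, 0.0078, -0.0085]
orientation: [-0.64, 3.075, -0.0]
force: [-3.1, -1.1, 5.3]
opening: 0.0358
```

Call:
send_rows(motion=[[[0,0,0.0005],0],[[0,0,0.0005],0],[[0,0,0.0005],0],[[0,0,-0.03],0],[[0,0,-0.08],0],[[0,0,-0.12],0],[[0,0,-0.12],0],[[0,0,-0.12],0]], jaw=0.06)

```text
t: 16.32
tool_pos: [0.4807, 0.0078, 0.1102]
orientation: [0.64, -3.075, -0.0]
force: [-0.3, 0.3, 0.1]
opening: 0.0602
```

Run:
```python
from h import *
s,im=snap('q');print(s['t'],s['opening'],s['force'],s['tool_pos'],s['dq'].round(3))
goto((.4596,-.379,.075),83.1)
cv2.imwrite('pics/q_z.png',cv2.resize(im[120:380,200:460],None,fx=2.5,fy=2.5))
im=eyes.read_camera('scene')[:,:,::-1]; cv2.imwrite('pics/q_s.png',im)
```

```text
16.325 0.060183442655655464 [-0.31136829  0.30050513  0.12708278] [0.4807019  0.00780552 0.1102339 ] [-0.001  0.018  0.021 -0.001 -0.     0.002]
t 16.38 shift [ 0.1731 -0.3466  0.0344] twist 30.42 | yaw now 113.52 tilt [-2.1e-03  2.0e-04 -1.0e+00] rows>= 6.223172607200603
```

View pics/q_z.png

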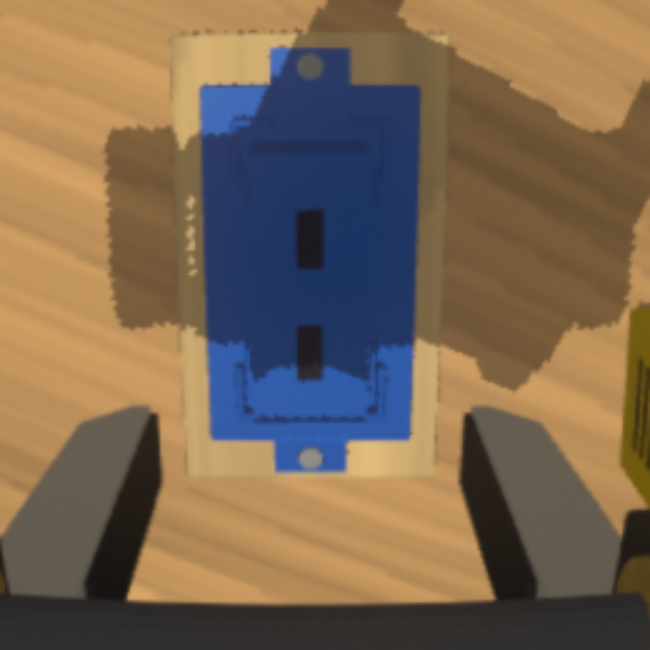

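View pics/q_s.png

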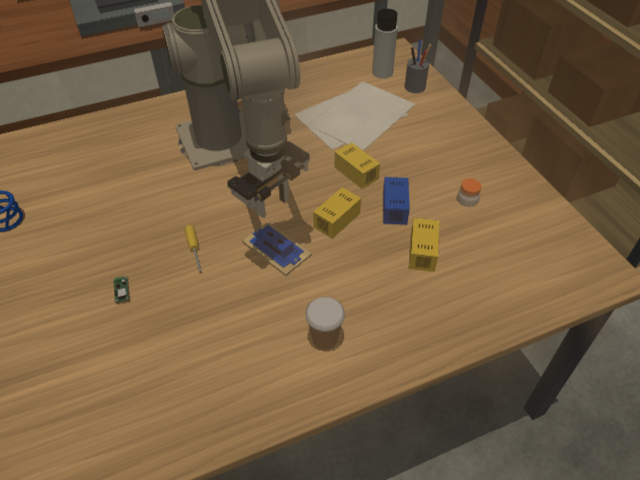

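Run:
```python
from h import *
s,_=load('q')
w=lambda x,y:(200+x/2.5-.3,120+y/2.5-.3)
P=plane('wrist',[w(310,240),w(310,353)],.043,s); print(P,P.mean(0), base_frame(P)*1000,base_frame(P.mean(0))*1000)
print('holes',base_frame(plane('wrist',[w(310.5,66),w(310.5,459)],.013,s))*1000)
```

```text
[[0.46362615 0.00057226 0.043     ]
 [0.49668938 0.01496157 0.043     ]] [0.48015777 0.00776692 0.043     ] [[-17.77823728   0.17590245]
 [ 18.28046336   0.18783579]] [[0.25111304 0.18186912]]
holes [[-68.804967     0.29326238]
 [ 69.91426358   0.35986841]]
```

The bridge is centred within 0.3 mm, and its slot spacing of 36.1 mm confirms the deck height. Next, the board.

Call:
send_rows(motion=[[[0.173,-0.347,0.02],30.4],[[0.173,-0.347,0.02],30.4],[[0.173,-0.347,0.02],30.4],[[0.173,-0.347,0.02],30.4],[[0.173,-0.347,0.02],30.4],[[0.173,-0.347,0.02],30.4],[[0.173,-0.347,0.02],30.4],[[0.173,-0.347,0.02],30.4],[[0.173,-0.347,0.02],30.4]])

```text
t: 17.55
tool_pos: [0.4609, -0.3777, 0.0901]
orientation: [-0.187, -3.135, -0.002]
force: [0.6, -0.0, 0.2]
opening: 0.0601
```

Run:
```python
from h import *
s,im=snap('r');print(s['t'],s['opening'],s['tool_pos'],s['q'].round(2),s['dq'].round(3),pose()[2])
cv2.imwrite('pics/r_z.png',cv2.resize(im[120:380,200:460],None,fx=2.5,fy=2.5,interpolation=cv2.INTER_CUBIC))
```

```text
17.55 0.060144914351380405 [ 0.46085047 -0.37765873  0.09008986] [-0.77  0.18  1.6   0.    1.37 -2.22] [ 0.01  -0.014 -0.001 -0.002  0.    -0.002] 83.21069958906709
```

View pics/r_z.png

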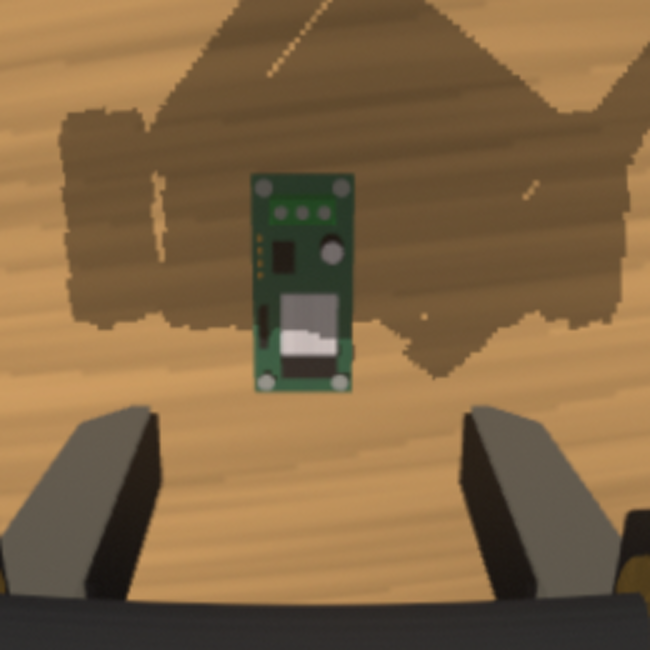

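The board shows four corner screws at about (264,187), (342,187), (266,382) and (340,382) in the zoomed view.

Run:
```python
from h import *
s,_=load('r')
w=lambda x,y:(200+x/2.5-.3,120+y/2.5-.3)
for z in(.0,.006,.0125):
    P=plane('wrist',[w(264,187),w(342,187),w(266,382),w(340,382)],z,s)[:,:2]
    d=(P[2]+P[3]-P[0]-P[1])/2; print(z,P.mean(0),np.linalg.norm(d),np.linalg.norm(P[1]-P[0]),np.linalg.norm(P[3]-P[2]),np.degrees(np.arctan2(d[1],d[0])))
    E=plane('wrist',[w(251,174),w(354,174),w(256,391),w(351.5,391)],z,s)[:,:2]; d=(E[2]+E[3]-E[0]-E[1])/2;print('  edges',E.mean(0),np.linalg.norm(d),np.linalg.norm(E[1]-E[0]),np.linalg.norm(E[3]-E[2]))
# chip two-view
t=lambda x,y:(500+x*60/260-.5,245+y*60/260-.5)
o1,d1=rays('top',t(121,115));o2,d2=rays('wrist',w(309,325),s);print(tri(o1,d1[0],o2,d2[0]))
# screw heads in top picture, zoom
im=cv2.imread('pics/a_top.png');cv2.imwrite('pics/r_t.png',cv2.resize(im[250:305,505:550],None,fx=10,fy=10,interpolation=cv2.INTER_CUBIC))
```

```text
0.0 [ 0.46314022 -0.3803243 ] 0.06718320206808119 0.025117969893265705 0.025299747400078773 -6.939868505077312
  edges [ 0.46268489 -0.38022477] 0.0747838600539982 0.03308821595959858 0.03277924799914397
0.006 [ 0.46147089 -0.38008036] 0.06581983518234437 0.0246082441383856 0.024786332785100736 -6.939868505077286
  edges [ 0.4610248  -0.37998285] 0.07326625096055428 0.03241674784615982 0.03211404985607097
0.0125 [ 0.45966245 -0.37981609] 0.06434285438946279 0.024056041237265516 0.02423013361887456 -6.939868505077286
  edges [ 0.45922637 -0.37972076] 0.07162217444265667 0.03168932405660123 0.03139341853440846
(array([ 0.47228927, -0.37969783,  0.01387579]), np.float64(0.0010211466534936137))
```

View pics/r_t.png

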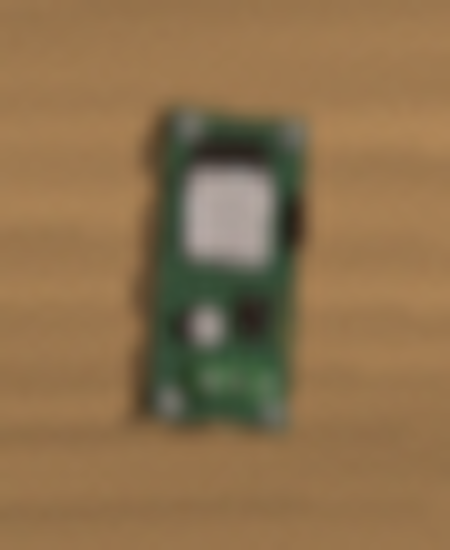

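```bash
python3 -c "
from h import *
goto((.4555,-.3793,-.032),83.05)"
```

```text
t 17.6 shift [ 0.0053 -0.0024  0.1225] twist 0.16 | yaw now 83.21 tilt [-5.e-04  9.e-04 -1.e+00] rows>= 1.961896866054733
```

Call:
send_rows(motion=[[[0.004,-0.003,0.05],0.2],[[0.004,-0.003,0.09],0.2],[[0.004,-0.003,0.107],0.2],[[0.004,-0.003,0.116],0.2],[[0.004,-0.003,0.12],0.2],[[0.004,-0.003,0.1205],0.2],[[0.004,-0.003,0.1205],0.2]])

```text
t: 18.48
tool_pos: [0.4572, -0.3826, -0.0285]
orientation: [0.194, 3.134, -0.002]
force: [0.3, -0.2, -0.5]
opening: 0.0597
```

Run:
```python
from h import *
s,im=snap('s');print(s['t'],s['opening'],s['tool_pos'],s['force'],pose()[2])
goto((.4555,-.3793,-.032),83.05)
cv2.imwrite('pics/s_z.png',cv2.resize(im[180:400,200:460],None,fx=3,fy=3,interpolation=cv2.INTER_CUBIC)[:600])
```

```text
18.475 0.05970453613649044 [ 0.45719462 -0.38260115 -0.02850173] [ 0.27500886 -0.23136954 -0.49876259] 82.91245256721524
t 18.52 shift [0.002  0.003  0.0033] twist -0.14 | yaw now 82.91 tilt [ 0.0011 -0.0011 -1.    ] rows>= 0.07889403800490763
```

View pics/s_z.png

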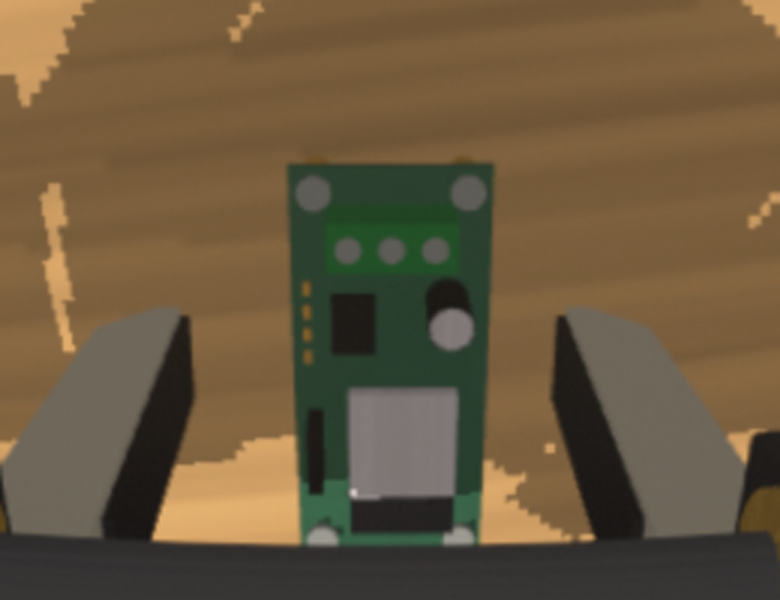

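The board sits about 3 mm to the +y side of the jaw centre, which matches the computed correction. I correct it and close.

Call:
send_rows(motion=[[[0.002,0.003,0.002],-0.1],[[0.002,0.003,0.003],-0.1],[[0.002,0.003,0.003],-0.1],[[0.002,0.003,0.003],-0.1]])

```text
t: 19.02
tool_pos: [0.4549, -0.3787, -0.0326]
orientation: [0.191, 3.136, -0.0]
force: [0.5, -0.4, 0.1]
opening: 0.0603
```

Call:
send_rows(motion=[[[0,0,0],0],[[0,0,0],0],[[0,0,0],0],[[0,0,0],0],[[0,0,0],0]], jaw=0.02, squeeze=15)

```text
t: 19.65
tool_pos: [0.4549, -0.3787, -0.0327]
orientation: [0.191, 3.136, -0.0]
force: [-0.2, -0.3, -0.7]
opening: 0.0311
```

Run:
```python
from h import *
s,im=snap('t');print(s['t'],s['opening'],s['tool_pos'],s['force'],pose()[2])
cv2.imwrite('pics/t_z.png',cv2.resize(im[180:380,200:460],None,fx=3,fy=3,interpolation=cv2.INTER_CUBIC))
goto((.4765,.0062,.065),113.5)
```

```text
19.65 0.031134270215979847 [ 0.45490516 -0.37871316 -0.03265787] [-0.20301482 -0.30860723 -0.67774669] 83.01815690881836
t 19.7 shift [ 0.0253  0.3847 -0.0977] twist -30.48 | yaw now 83.02 tilt [-0.  0. -1.] rows>= 6.362883961610647
```

View pics/t_z.png

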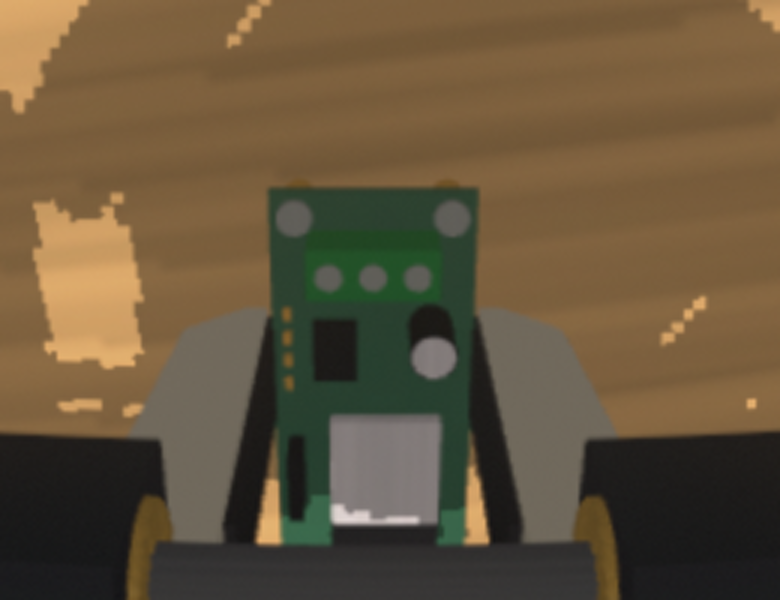

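Gripped at 31.1 mm on the plate edges. I lift it and carry it to the base.

Call:
send_rows(motion=[[[0,0,-0.02],0],[[0,0,-0.07],0],[[0.003,0.05,-0.107],-4],[[0.007,0.11,-0.107],-10],[[0.011,0.17,-0.107],-19],[[0.026,0.384,-0.107],-30.5],[[0.026,0.384,-0.107],-30.5],[[0.026,0.384,-0.107],-30.5],[[0.026,0.384,-0.107],-30.5],[[0.026,0.384,-0.107],-30.5],[[0.026,0.384,-0.107],-30.5],[[0.026,0.384,-0.107],-30.5]])

```text
t: 21.2
tool_pos: [0.476, 0.0044, 0.0747]
orientation: [-0.638, 3.076, -0.001]
force: [-0.3, -0.6, 0.1]
opening: 0.031
```

Run:
```python
from h import *
s,im=snap('u');print(s['t'],s['opening'],s['tool_pos'],s['force'],s['dq'].round(3),pose()[2])
cv2.imwrite('pics/u_z.png',cv2.resize(im[120:380,200:460],None,fx=2.5,fy=2.5,interpolation=cv2.INTER_CUBIC))
goto((.4759,.0059,.0108),113.5)
```

```text
21.2 0.031038484842978 [0.47595622 0.00444677 0.07469348] [-0.28820057 -0.58040922  0.06945841] [-0.002  0.005  0.003  0.002 -0.003  0.003] 113.41833470273883
t 21.25 shift [-0.0006  0.0013  0.0637] twist -0.08 | yaw now 113.42 tilt [ 1.e-04 -2.e-04 -1.e+00] rows>= 1.0202029340408187
```

View pics/u_z.png

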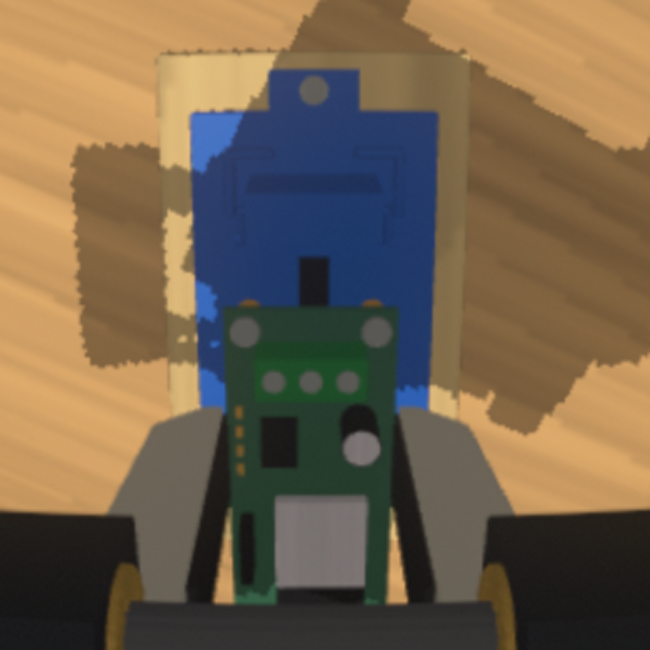

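Run:
```python
from h import *
s,_=load('u')
w=lambda x,y:(200+x/2.5-.3,120+y/2.5-.3)
P=plane('wrist',[w(245,332),w(377,332)],.12,s); print(base_frame(P,(.4802,.0078))*1000)
```

```text
[[-32.24948482 -12.88049548]
 [-32.23095322  11.15209854]]
```

The board is 0.2 mm off lengthways and 0.9 mm off crossways. I correct that while lowering.

Call:
send_rows(motion=[[[0,0.001,0.025],0],[[0,0.001,0.045],0],[[0,0.001,0.055],0],[[0,0.001,0.06],0],[[0,0.001,0.0625],0],[[0,0.001,0.064],0],[[0,0.001,0.0645],0],[[0,0.001,0.0645],0]])

```text
t: 22.25
tool_pos: [0.4758, 0.0065, 0.0103]
orientation: [-0.64, 3.075, -0.0]
force: [-0.7, -0.9, 1.7]
opening: 0.031
```

Run:
```python
from h import *
s,im=snap('v');print(s['t'],s['opening'],s['tool_pos'],s['force'],s['dq'].round(3),pose()[2])
cv2.imwrite('pics/v_z.png',cv2.resize(im[120:380,200:460],None,fx=2.5,fy=2.5,interpolation=cv2.INTER_CUBIC))
```

```text
22.25 0.030961324594235624 [0.47578904 0.00650298 0.01030473] [-0.68629951 -0.89852604  1.67021971] [-0.003 -0.     0.001 -0.    -0.002  0.   ] 113.52460290368491
```

View pics/v_z.png

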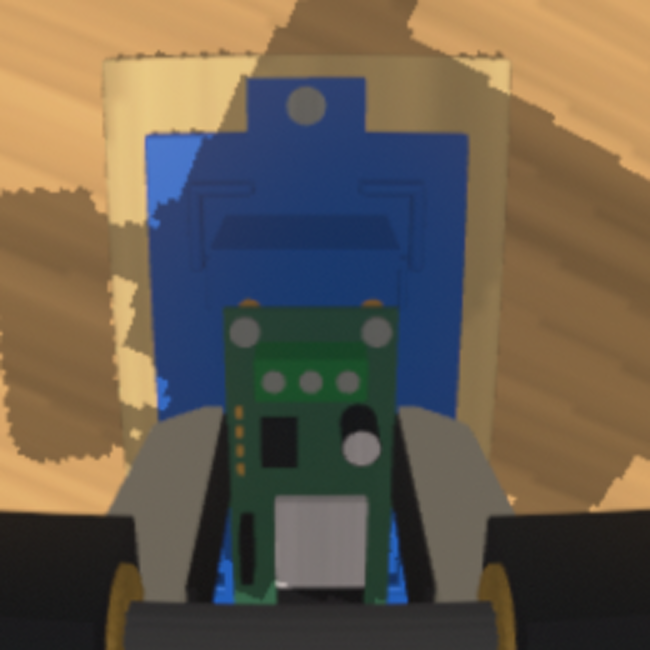

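The contact force has risen to 1.7 N, so the feet are on the deck. Releasing.

Call:
send_rows(motion=[[[0,0,0],0],[[0,0,0],0],[[0,0,0],0],[[0,0,-0.02],0],[[0,0,-0.06],0],[[0,0,-0.1],0],[[0,0,-0.1],0],[[0,0,-0.1],0]], jaw=0.06)

```text
t: 23.3
tool_pos: [0.4751, 0.0066, 0.1093]
orientation: [0.64, -3.075, -0.0]
force: [0.5, -0.3, -0.9]
opening: 0.0602
```

Run:
```python
from h import *
s,im=snap('w');print(s['t'],s['opening'],s['tool_pos'],s['force'],s['dq'].round(3),pose()[2])
cv2.imwrite('pics/w_z.png',cv2.resize(im[120:380,200:460],None,fx=2.5,fy=2.5,interpolation=cv2.INTER_CUBIC))
goto((.4716,.3483,.13),63.1)
im=cv2.imread('pics/a_top.png');hsv=cv2.cvtColor(im,cv2.COLOR_BGR2HSV)
y=cv2.inRange(hsv,(20,150,80),(32,255,255)); 
for roi in((180,170,65,70),(245,255,70,60),(195,315,60,75)):
    c=blob(y,roi); print(rect_on('top',c,.06))
```

```text
23.3 0.06015962264169221 [0.47514492 0.00656454 0.10934847] [ 0.51932673 -0.34628261 -0.89398015] [ 0.     0.015  0.021 -0.002  0.     0.   ] 113.51890289910962
t 23.35 shift [-0.1336  0.3145 -0.0213] twist 50.42 | yaw now 113.52 tilt [-1.8e-03  2.0e-04 -1.0e+00] rows>= 5.4777211136851225
(array([0.63311847, 0.33801843]), (119.73775482177734, 75.93943786621094), -31.778404235839844)
(array([0.45026965, 0.18869899]), (119.24034118652344, 65.96348571777344), -63.6012020111084)
(array([0.30562296, 0.31167798]), (119.24835968017578, 74.32996368408203), 16.63507843017578)
```

View pics/w_z.png

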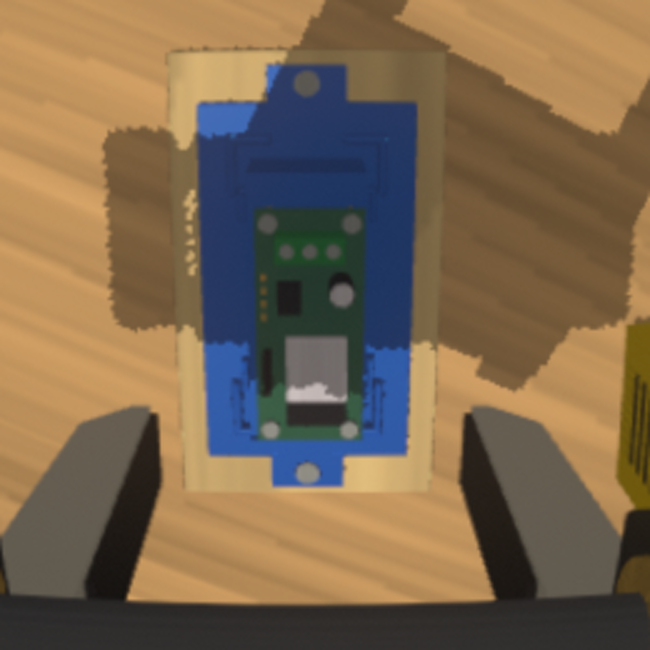

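The board stands on the bridge. I'll measure it, then move to the blue cover.

Run:
```python
from h import *
s,_=load('w')
w=lambda x,y:(200+x/2.5-.3,120+y/2.5-.3)
for z in(.0535,.0555,.0575):
    P=plane('wrist',[w(268,224),w(352,224),w(271,430),w(348.5,430)],z,s); B=base_frame(P,(.4802,.0078))*1000; print(z,B.round(1).tolist(),B.mean(0).round(2))
```

```text
0.0535 [[-31.0, -11.0], [-31.0, 13.1], [33.6, -10.9], [33.6, 13.0]] [1.31 1.03]
0.0555 [[-31.4, -10.9], [-31.4, 13.0], [32.7, -10.9], [32.7, 12.9]] [0.65 1.04]
0.0575 [[-31.8, -10.8], [-31.8, 12.9], [31.8, -10.8], [31.8, 12.8]] [-0.02  1.04]
```

Call:
send_rows(motion=[[[-0.134,0.314,-0.021],50.4],[[-0.134,0.314,-0.021],50.4],[[-0.134,0.314,-0.021],50.4],[[-0.134,0.314,-0.021],50.4],[[-0.134,0.314,-0.021],50.4],[[-0.134,0.314,-0.021],50.4],[[-0.134,0.314,-0.021],50.4],[[-0.134,0.314,-0.021],50.4],[[-0.134,0.314,-0.021],50.4]], jaw=0.09)

```text
t: 24.48
tool_pos: [0.4728, 0.3463, 0.13]
orientation: [-0.732, -3.054, 0.002]
force: [0.2, -1.0, -0.7]
opening: 0.09
```

Run:
```python
from h import *
s,im=snap('x');print(s['t'],s['opening'],s['tool_pos'],s['force'],s['dq'].round(3),s['q'].round(2),pose()[2])
```

```text
24.475 0.09003361704309454 [0.47281531 0.34633788 0.12997323] [ 0.22476992 -0.9959121  -0.68492971] [-0.008 -0.011 -0.006  0.003 -0.001  0.003] [ 0.55  0.12  1.59 -0.    1.43 -0.56] 63.028944795694855
```

View pics/x.png

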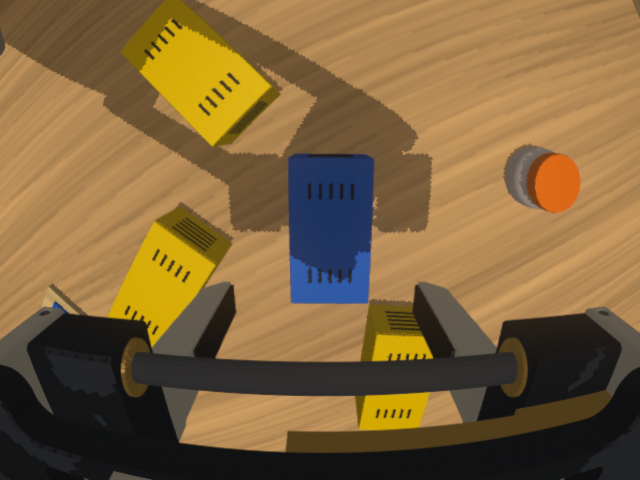

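The wrist view shows the blue cover at x 289–374, y 154–302 with slot rows at y≈191 and 277. The decoys are well clear of the finger zone.

Run:
```python
from h import *
s,im=load('x')
b=bluemask(im); b2=cv2.morphologyEx(b,cv2.MORPH_CLOSE,np.ones((15,15)))
c=blob(b2,(270,130,130,190)); print(c.min(0),c.max(0))
for z in(.05,.06): print(z,rect_on('wrist',c,z,s))
# slots
d=cv2.inRange(cv2.cvtColor(im,cv2.COLOR_BGR2HSV)[:,:,2],0,45)
n,l,st,ct=cv2.connectedComponentsWithStats(d[165:295,292:372])
S=np.array([ct[i]+[292,165] for i in range(1,n) if 15<st[i,4]<150]);print(S.round(1).tolist())
up=S[S[:,1]<230].mean(0);dn=S[S[:,1]>=230].mean(0);print(up,dn)
P=plane('wrist',[up,dn],.06,s);print(P,P.mean(0),np.degrees(np.arctan2(*(P[1]-P[0])[[1,0]])),np.linalg.norm(P[1]-P[0]))
t=lambda x,y:(170+x*80/260-.5,235+y*80/260-.5)
for a,q in(((146,92),dn),((102,183),up)):
    o1,d1=rays('top',t(*a));o2,d2=rays('wrist',q,s);print(tri(o1,d1[0],o2,d2[0]))
cv2.imwrite('pics/x_z.png',cv2.resize(im[140:315,270:395],None,fx=3.4,fy=3.4,interpolation=cv2.INTER_CUBIC))
```

```text
[289 154] [372 302]
0.05 (array([0.47293945, 0.35131226]), (123.82530975341797, 65.0942153930664), -27.326534271240234)
0.06 (array([0.47042007, 0.3524209 ]), (119.48822021484375, 62.8141975402832), -27.326568603515625)
[[309.2, 191.1], [319.5, 191.0], [330.5, 191.0], [341.3, 191.3], [351.7, 190.8], [339.5, 274.0]]
[330.43279799 191.03513932] [339.5 274. ]
[[0.44199104 0.36712731 0.06      ]
 [0.50472576 0.34372787 0.06      ]] [0.4733584  0.35542759 0.06      ] -20.455023969454622 0.06695654222020975
(array([0.50577669, 0.34012663, 0.05030965]), np.float64(0.006723652086975394))
(array([0.44147563, 0.36674791, 0.05930864]), np.float64(0.0014035420673276225))
```

View pics/x_z.png

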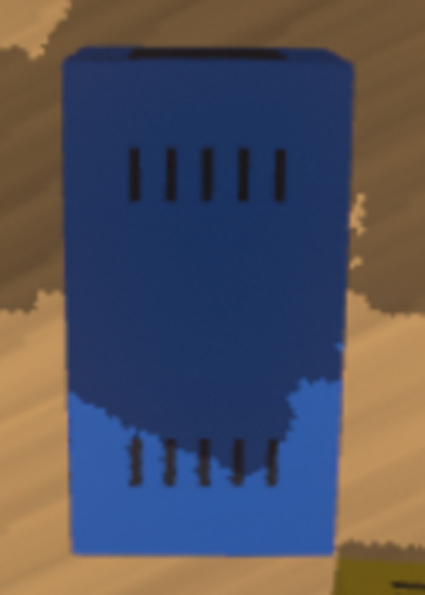

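Run:
```python
from h import *
s,im=load('x')
w=lambda x,y:(270+x/3.4-.35,140+y/3.4-.35)
t=lambda x,y:(170+x*80/260-.5,235+y*80/260-.5)
up,dn=w(207.5,175),w(203.5,462)
P=plane('wrist',[up,dn],.06,s);print(P,P.mean(0),np.degrees(np.arctan2(*(P[1]-P[0])[[1,0]])),np.linalg.norm(P[1]-P[0]))
C=plane('wrist',[w(63,60),w(353,60),w(74,555),w(334,555)],.06,s);print(C.mean(0),np.linalg.norm(C[0]-C[1]),np.linalg.norm(C[2]-C[3]),np.linalg.norm(C[0]-C[2]))
for a,q in(((146,92),dn),((102,183),up)):
    o1,d1=rays('top',t(*a));o2,d2=rays('wrist',q,s);print(tri(o1,d1[0],o2,d2[0]))
goto((.4708,.3522,-.005),62.75)
```

```text
[[0.44213236 0.36726283 0.06      ]
 [0.50228358 0.33602803 0.06      ]] [0.47220797 0.35164543 0.06      ] -27.441557693586336 0.06777743690248392
[0.47180325 0.35207185 0.06      ] 0.06312250476382526 0.0631671840508933 0.11790599971243261
(array([0.50297387, 0.33586708, 0.05847197]), np.float64(0.00032013092983928664))
(array([0.44155422, 0.36682909, 0.05917762]), np.float64(0.0015928155049240319))
t 24.52 shift [0.0046 0.0043 0.1353] twist 0.28 | yaw now 63.03 tilt [-7.e-04 -7.e-04 -1.e+00] rows>= 2.1677633109506407
```

```bash
python3 -c "
from h import *
goto((.472,.352,.06),62.65)"
```

```text
t 24.52 shift [0.0035 0.0046 0.0703] twist 0.38 | yaw now 63.03 tilt [-7.e-04 -7.e-04 -1.e+00] rows>= 1.1291781148536404
```

Call:
send_rows(motion=[[[0.0035,0.0045,0.02],0.4],[[0.0035,0.0045,0.06],0.4],[[0.0035,0.0045,0.07],0.4],[[0.0035,0.0045,0.07],0.4],[[0.0035,0.0045,0.07],0.4]])

```text
t: 25.15
tool_pos: [0.4728, 0.354, 0.0624]
orientation: [0.741, 3.051, 0.002]
force: [0.2, -0.0, 0.2]
opening: 0.0899
```

Run:
```python
from h import *
s,im=snap('y');print(s['t'],s['opening'],s['tool_pos'],s['force'],pose()[2])
cv2.imwrite('pics/y_z.png',cv2.resize(im[120:400,160:500],None,fx=2,fy=2,interpolation=cv2.INTER_CUBIC))
goto((.472,.352,-.005),62.65)
```

```text
25.15 0.08986975367793536 [0.47283514 0.35402736 0.06236173] [ 0.18204145 -0.0332648   0.20566103] 62.70982366170305
t 25.2 shift [-0.     -0.0025  0.0676] twist 0.06 | yaw now 62.71 tilt [ 0.0023  0.0014 -1.    ] rows>= 1.0821224953713966
```

View pics/y_z.png

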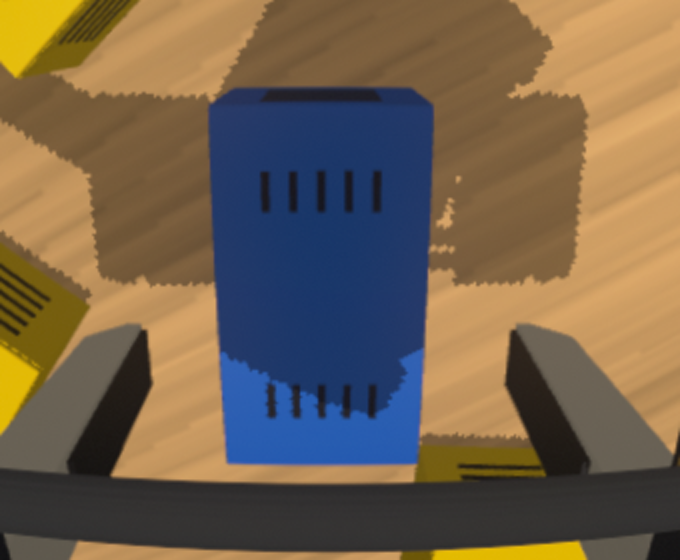

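Run:
```python
from h import *
s,im=load('y')
w=lambda x,y:(160+x/2-.25,120+y/2-.25)
P=plane('wrist',[w(321,190),w(322,400)],.06,s);print(P.mean(0),np.degrees(np.arctan2(*(P[1]-P[0])[[1,0]])),np.linalg.norm(P[1]-P[0]))
goto(P.mean(0)*[1,1,0]+[0,0,-.005],62.6)
```

```text
[0.47186172 0.35200047 0.06      ] -27.206225289997533 0.06787208244869454
t 25.2 shift [ 0.0001 -0.0026  0.0676] twist 0.11 | yaw now 62.71 tilt [ 0.0023  0.0014 -1.    ] rows>= 1.082157008946901
```

Call:
send_rows(motion=[[[0,-0.0025,0.01],0],[[0,-0.0025,0.04],0],[[0,-0.0025,0.058],0],[[0,-0.0025,0.065],0],[[0,-0.0025,0.067],0],[[0,-0.0025,0.067],0]])

```text
t: 25.95
tool_pos: [0.4713, 0.3517, -0.0054]
orientation: [0.741, 3.052, 0.001]
force: [-0.4, 1.2, -0.7]
opening: 0.0898
```

Call:
send_rows(motion=[[[0,0,0],0],[[0,0,0],0],[[0,0,0],0],[[0,0,0],0],[[0,0,0],0]], jaw=0.045, squeeze=15)

```text
t: 26.58
tool_pos: [0.4709, 0.3515, -0.0058]
orientation: [0.741, 3.053, 0.001]
force: [0.5, 0.5, 3.0]
opening: 0.0638
```

Run:
```python
from h import *
s,im=snap('z');print(s['t'],s['opening'],s['tool_pos'],s['force'],pose()[2])
cv2.imwrite('pics/z_z.png',cv2.resize(im[120:400,160:500],None,fx=2,fy=2,interpolation=cv2.INTER_CUBIC))
```

```text
26.575 0.06378832561385277 [ 0.4709399   0.35147846 -0.00583028] [0.51040948 0.53724504 2.98829003] 62.722022076653744
```

View pics/z_z.png

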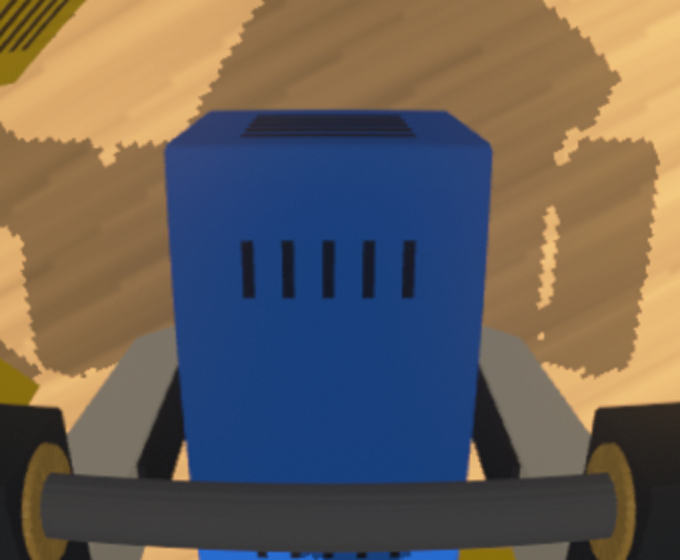

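Gripped at 63.8 mm. I lift it clear of everything and carry it over the base.

Call:
send_rows(motion=[[[0,0,-0.02],0],[[0,0,-0.07],0],[[0,0,-0.105],0],[[-0.03,-0.055,-0.105],-10],[[-0.058,-0.107,-0.105],-20],[[-0.166,-0.302,-0.105],-50.8],[[-0.166,-0.302,-0.105],-50.8],[[-0.166,-0.302,-0.105],-50.8],[[-0.166,-0.302,-0.105],-50.8],[[-0.166,-0.302,-0.105],-50.8],[[-0.166,-0.302,-0.105],-50.8],[[-0.166,-0.302,-0.105],-50.8]])

```text
t: 28.12
tool_pos: [0.4799, 0.0081, 0.0992]
orientation: [-0.642, 3.075, 0.0]
force: [0.2, 0.2, -0.4]
opening: 0.0641
```

Run:
```python
from h import *
s,im=snap('A');print(s['t'],s['opening'],s['tool_pos'],s['force'],s['dq'].round(3),pose()[2])
cv2.imwrite('pics/A_z.png',cv2.resize(im[120:400,160:500],None,fx=2,fy=2,interpolation=cv2.INTER_CUBIC))
goto((.4794,.0074,.0075),113.5)
```

```text
28.125 0.06405778469685544 [0.4798811  0.0081036  0.09917425] [ 0.20047266  0.2469095  -0.44824776] [ 0.007  0.004  0.003 -0.004 -0.002 -0.004] 113.62321472108812
t 28.18 shift [ 0.0007 -0.0005  0.0915] twist 0.12 | yaw now 113.62 tilt [ 0.e+00  2.e-04 -1.e+00] rows>= 1.4643881182679206
```

View pics/A_z.png

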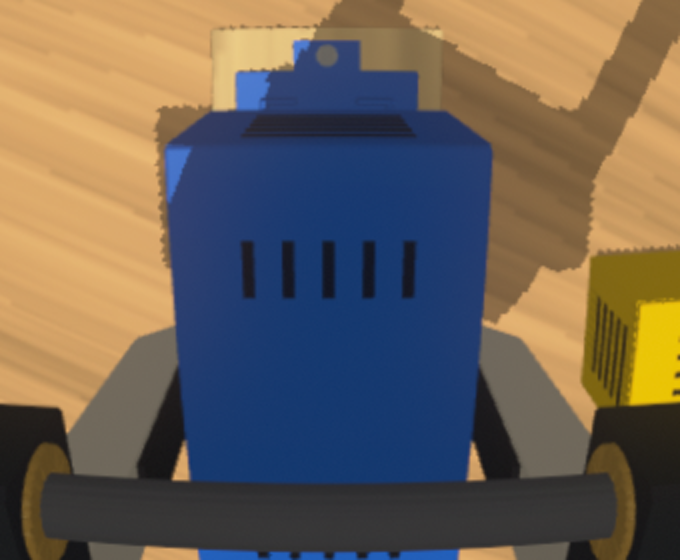

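Run:
```python
from h import *
s,im=load('A')
w=lambda x,y:(160+x/2-.25,120+y/2-.25)
f=lambda p,z:(base_frame(plane('wrist',[w(*q) for q in p],z,s),(.48,.0077))*1000).round(2).tolist()
print('slots',f([(248,269),(328,269),(408,269)],.165)); print('near edge',f([(168,148),(490,148)],.165)); print('rim',f([(206,112),(447,112)],.105)); print('hole',f([(326.5,55)],.013)); print('tcp',base_frame([s['tool_pos']],(.48,.0077))*1000)
```

```text
slots [[-33.06, -15.26], [-33.12, 0.67], [-33.12, 16.61]]
near edge [[-57.58, -30.23], [-57.7, 31.88]]
rim [[-57.48, -32.52], [-57.58, 32.87]]
hole [[-68.95, -0.08]]
tcp [[0.05189365 0.41753931]]
```

The cover is about 1 mm off lengthways and 0.6 mm off crossways. I correct that and lower in stages, stopping just above the ribs.

Call:
send_rows(motion=[[[0.001,-0.0005,0.02],0.1],[[0.001,-0.0005,0.045],0.1],[[0.001,-0.0005,0.065],0.1],[[0.001,-0.0005,0.076],0.1],[[0.001,-0.0005,0.082],0.1],[[0.001,-0.0005,0.083],0.1],[[0.001,-0.0005,0.083],0.1]])

```text
t: 29.05
tool_pos: [0.4797, 0.006, 0.0165]
orientation: [-0.638, 3.075, -0.0]
force: [-0.6, 0.6, -0.9]
opening: 0.0638
```

Run:
```python
from h import *
s,im=snap('B');print(s['t'],s['opening'],s['tool_pos'],s['force'],s['dq'].round(3),pose()[2])
cv2.imwrite('pics/B_z.png',cv2.resize(im[120:400,160:500],None,fx=2,fy=2,interpolation=cv2.INTER_CUBIC))
goto((.4794,.0074,.0075),113.5)
```

```text
29.05 0.0637914987775463 [0.47967518 0.00596586 0.01649228] [-0.5911592   0.6451532  -0.90573709] [-0.004 -0.003 -0.002  0.002 -0.001  0.001] 113.41953683628853
t 29.1 shift [-0.0003  0.0015  0.0091] twist -0.08 | yaw now 113.42 tilt [ 1.2e-03 -1.0e-04 -1.0e+00] rows>= 0.14741186102474838
```

View pics/B_z.png

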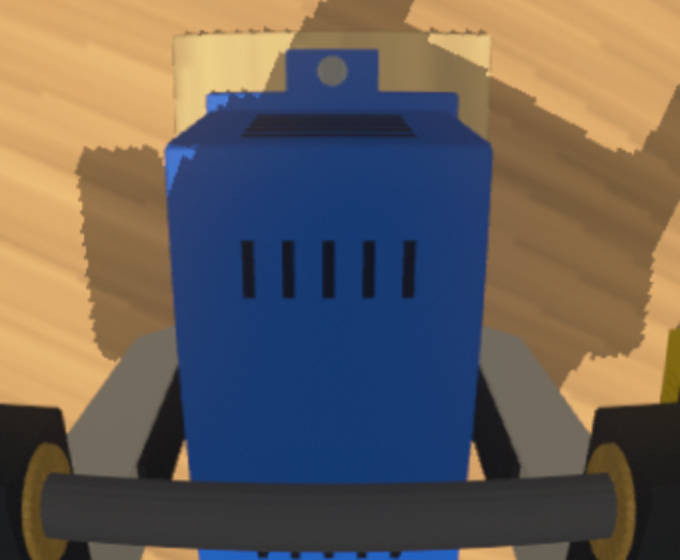

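Run:
```python
from h import *
s,im=load('B')
w=lambda x,y:(160+x/2-.25,120+y/2-.25)
f=lambda p,z:(base_frame(plane('wrist',[w(*q) for q in p],z,s),(.48,.0077))*1000).round(2).tolist()
z=.0165+.0058
print('slots',f([(248,269),(328,269),(408,269)],z+.06)); print('rim',f([(206,114),(447,114)],z)); print('hole',f([(332,70)],.013),'plate',f([(207,93),(458,93)],.013)); print('tcp',base_frame([s['tool_pos']],(.48,.0077))*1000)
```

```text
slots [[-34.18, -17.0], [-34.19, -1.06], [-34.16, 14.87]]
rim [[-58.07, -34.25], [-57.98, 31.17]]
hole [[-69.07, 0.0]] plate [[-62.98, -35.35], [-62.96, 35.68]]
tcp [[-0.98936714 -1.46078911]]
```

The cover is about 1.2 mm off to −y. I correct that and go down.

Call:
send_rows(motion=[[[0,0.0013,0],0],[[0,0.0013,0.002],0],[[0,0.0013,0.004],0],[[0,0.0013,0.006],0],[[0,0.0013,0.008],0],[[0,0.0013,0.009],0],[[0,0.0013,0.0092],0],[[0,0.0013,0.0092],0]])

```text
t: 30.1
tool_pos: [0.4785, 0.0072, 0.0071]
orientation: [0.638, -3.076, -0.0]
force: [-4.3, 0.9, 5.5]
opening: 0.0639
```

Run:
```python
from h import *
s,im=snap('C');print(s['t'],s['opening'],s['tool_pos'],s['force'],s['dq'].round(3),pose()[2])
w=lambda x,y:(160+x/2-.25,120+y/2-.25)
f=lambda p,z:(base_frame(plane('wrist',[w(*q) for q in p],z,s),(.48,.0077))*1000).round(2).tolist()
print('slots',f([(328,269)],.073),'tcp',base_frame([s['tool_pos']],(.48,.0077))*1000)
cv2.imwrite('pics/C_z.png',cv2.resize(im[120:400,160:500],None,fx=2,fy=2,interpolation=cv2.INTER_CUBIC))
```

```text
30.1 0.06394528657099882 [0.47848415 0.00715321 0.00711204] [-4.30212408  0.91184123  5.45103379] [ 0.001  0.    -0.001  0.002 -0.001  0.   ] 113.41937067588933
slots [[-34.74, 0.46]] tcp [[-1.6081616   0.10300365]]
```

View pics/C_z.png

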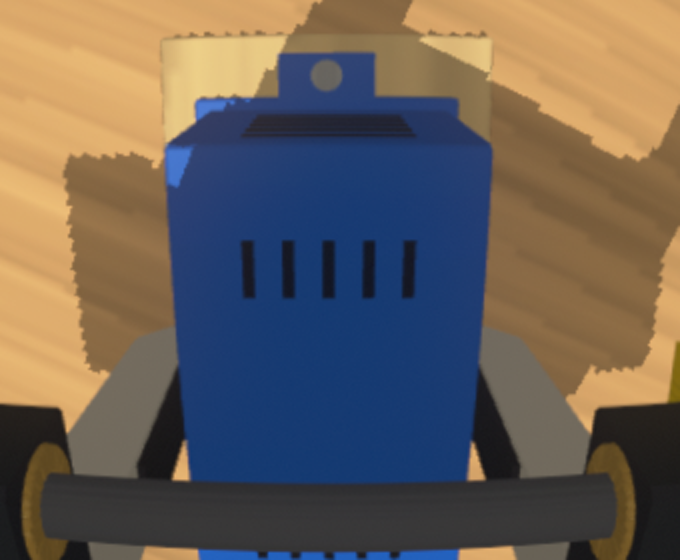

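It reached the expected seating height (0.0071 against 0.0072) with 5.5 N of contact. I release it and rise.

Call:
send_rows(motion=[[[0,0,0],0],[[0,0,0],0],[[0,0,0],0],[[0,0,0],0],[[0,0,-0.03],0],[[0,0,-0.08],0],[[0,0,-0.13],0],[[0,0,-0.13],0],[[0,0,-0.13],0]], jaw=0.09)

```text
t: 31.28
tool_pos: [0.4784, 0.0072, 0.1362]
orientation: [0.638, -3.076, -0.0]
force: [-0.6, -0.6, 0.2]
opening: 0.09
```

Run:
```python
from h import *
s,im=snap('D');print(s['t'],s['opening'],s['tool_pos'],s['force'],s['dq'].round(3),pose()[2])
cv2.imwrite('pics/D_z.png',cv2.resize(im[100:380,160:500],None,fx=2,fy=2,interpolation=cv2.INTER_CUBIC))
im=eyes.read_camera('scene')[:,:,::-1]; cv2.imwrite('pics/D_s.png',cv2.resize(im[180:300,210:350],None,fx=5,fy=5,interpolation=cv2.INTER_CUBIC))
```

```text
31.275 0.08996776674789142 [0.47844028 0.00715399 0.1361927 ] [-0.56415431 -0.61685842  0.2214898 ] [ 0.001  0.021  0.028 -0.     0.     0.   ] 113.41948538081283
```

View pics/D_z.png

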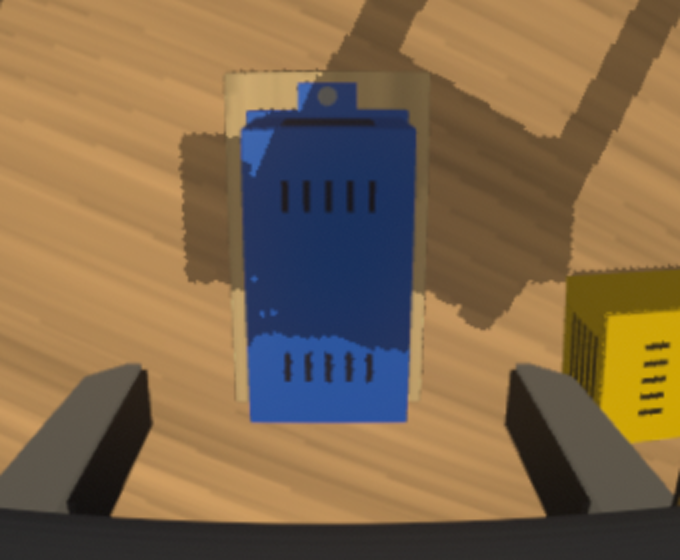

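View pics/D_s.png

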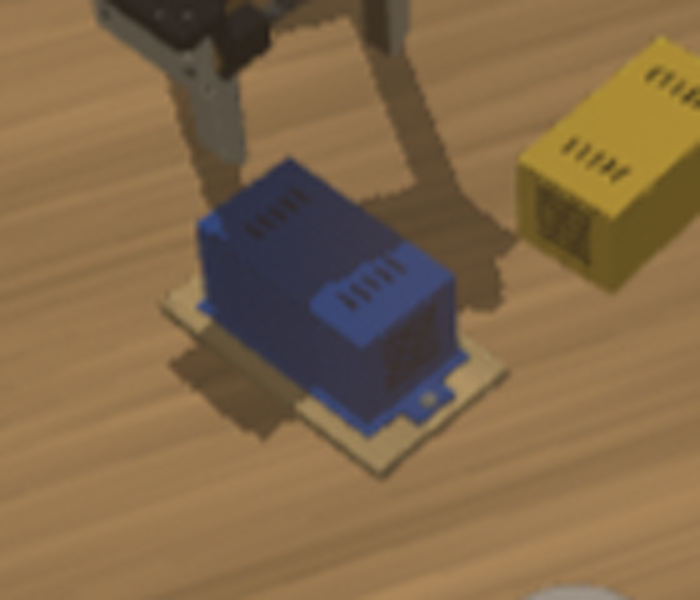

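Run:
```python
from h import *
s,im=load('D')
w=lambda x,y:(160+x/2-.25,100+y/2-.25)
for z in(.068,.073,.078):
    P=plane('wrist',[w(328.5,197),w(329,367)],z,s);B=base_frame(P)*1000;print(z,B.round(2).tolist(),B.mean(0).round(2),B[1,0]-B[0,0])
t=lambda x,y:(210+x/5-.4,180+y/5-.4)
for a,q in(((281,213),w(328.5,197)),((373,282),w(329,367))):
    o1,d1=rays('scene',t(*a));o2,d2=rays('wrist',q,s);print(tri(o1,d1[0],o2,d2[0]))
p=np.radians(23.5)
for dz in(0,.005):
  X=np.array([[.48+np.cos(p)*a*.059-np.sin(p)*b*.032,.0075+np.sin(p)*a*.059+np.cos(p)*b*.032,z+dz] for a,b,z in((1,1,.073),(1,-1,.073),(-1,-1,.073),(-1,1,.073),(1,1,.013),(1,-1,.013),(-1,-1,.013))])
  print(((proj('scene',X)-[210,180])*5).round(0).tolist())
```

```text
0.068 [[-33.26, 0.74], [35.34, 0.86]] [1.04 0.8 ] 68.59498800863969
0.073 [[-34.15, 0.74], [33.19, 0.86]] [-0.48  0.8 ] 67.34183382033653
0.078 [[-35.04, 0.74], [31.05, 0.86]] [-2.   0.8] 66.08867963203352
(array([ 0.44857319, -0.00487448,  0.07244516]), np.float64(0.0010579404705917282))
(array([0.51003043, 0.02131061, 0.07309108]), np.float64(0.0003928160777132689))
[[455.0, 272.0], [361.0, 345.0], [194.0, 221.0], [288.0, 153.0], [458.0, 351.0], [367.0, 424.0], [205.0, 300.0]]
[[454.0, 265.0], [360.0, 339.0], [193.0, 214.0], [287.0, 146.0], [458.0, 345.0], [366.0, 418.0], [204.0, 294.0]]
```

The cover is centred within 1 mm, with both slot rows at 72.4–73.1 mm height, so it is level and fully down. I settle briefly and hand in.

Call:
send_rows(motion=[[[0,0,0],0],[[0,0,0],0],[[0,0,0],0],[[0,0,0],0]])

```text
t: 31.88
tool_pos: [0.4786, 0.0071, 0.1366]
orientation: [0.638, -3.076, -0.0]
force: [-0.9, 0.5, 1.0]
opening: 0.0902
```

Run:
```python
from plant import monitor, ticket
s=monitor.read_state();print(s['t'],s['force'],s['dq'].round(3))
print(ticket.close_job())
```

```text
31.875 [-0.85145544  0.48036396  0.9637372 ] [ 0.    -0.002 -0.003  0.     0.     0.001]
the job is handed in; nothing more can be done
None
```

I placed the battery holder, bridge, board and blue cover on the base in that order. Each part was released and checked before moving on, and I handed the job in at 31.9 s.

The last camera checks gave these distances from centre:

| Part | Measured against | Off by |
|---|---|---|
| Battery holder | base centre | about 1.3 mm |
| Bridge | base centre | about 0.3 mm |
| Board | bridge centre | about 1.2 mm |
| Cover | base centre | about 0.9 mm |

- **Cover seating:** both of its slot rows triangulated at 72.4 to 73.1 mm, against 73 mm expected, so it is level and fully down.
- **After the cover went on:** the holder, bridge and board can no longer be seen, so their figures date from before that.
- **Bystanders:** I kept the arm clear of the screwdriver, cup and jar but did not measure them again at the end.

**What disagreed with the text:** the fingertips measured about 37 mm behind the stated TCP in both the scene and wrist views. Because of this the first grasp of the holder closed in the air above it, touching nothing. I used the measured offset from then on.

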